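# Shut the extraction hood's vent flap with the hook pole

### The arm

A 7-joint arm with a two-finger parallel gripper is mounted at the origin on the work surface. World frame = base frame: x ahead of the robot, y to its left, z up, the work surface at z = 0. Lengths are in m, angles in degrees, forces in N, time in s.
With the tool pointing down it reaches from about 0.425 to 0.875 m from the base axis. Payload 4.7 kg.
Tool frame: the origin (TCP) lies between the finger pads; the fingertips stand 8 mm ahead of it and the grasp point (between the pads) lies 11 mm behind it (env.tip_extent is the distance from the TCP to the fingertips, in m); z points along the fingers, y is the line along which they close (so a half turn about z gives the same grasp; the last joint's range is limited). The gripper opens to 87 mm and grips with 3 to 60 N. Pads are 19 mm wide; open, the fingers measure 117 mm over their backs; the gripper's body (75 mm by 190 mm) begins 51 mm behind the grasp point.
Start: joints at [71.568, 18.392, -4.016, 83.108, 1.295, 78.541, -3.26], TCP at [0.214, -0.614, 0.231] pointing down, gripper open.
Joint ranges: [-163.93, 163.93], [-17.29, 119.83], [-79.2, 71.16], [3.27, 140.29], [-89.18, 269.18], [5.43, 117.66], [-154.24, 154.24]. Speed limits (degrees/s): [147.25, 147.25, 180, 180, 180, 180, 180].

### API

Orientations are given as [roll, pitch, yaw] about the fixed x, y, z axes, in that order (R = Rz(yaw) Ry(pitch) Rx(roll)).
In Python, from cell import sensors, vision, workorder, env gives the robot as it stands.
- The arm moves only by the tool drive_tool, never from a script. Its argument "moves" is a list of rows, each an object of numbers: "x", "y", "z": the shift along the tool's x, y, z in mm; "rx", "ry", "rz": the turn, a rotation vector about the tool's x, y, z in rad; "fingers": the closure, from -1 (fully open) to 1 (shut). In form: [{"x": .., "y": .., "z": .., "rx": .., "ry": .., "rz": .., "fingers": ..}, ...]. A call has 1 to 20 rows; each row is the pose to reach, as a shift and turn from the pose commanded when the call began, along the tool's axes at that moment; what a row does not reach only later rows make up. A row lasts 1/8 s, in which the tool goes at most 62.5 mm and 10.7 degrees, less where a joint would pass 70% of its speed; a pose out of reach is approached as far as the arm can. A call with a gripper value outside its range is refused whole. The fingers move at their own pace and stop on an object; "force" is the grip in N (left out, the last holds). Time passes only in rows, so rows that repeat a pose let the fingers close. It gives the time, the measured TCP pose, the force, the opening and the grip force at its end, in the units of the state.
- sensors.get_obs(): the state, without advancing time (a new reading comes with each control period).
- vision.read_camera(name): name is "scene" or "top" or "wrist"; returns a dict with "image" (400x640x3 uint8, red, green, blue), "fx", "fy", "cx", "cy" (pixels), "k1" (the pictures are not rectified: a ray, as slopes to the right and down, at radius r is drawn at 1 + k1 r^2 times it, then the intrinsics apply), "R" (3x3) and "t" (3): a world point X has camera coordinates R X + t. Camera axes: x right, y down, z forward; pixel columns grow to the right and rows downward; lengths in m; the calibration is good to about 2 mm. A picture is of the moment at which its call begins. There is no depth.
- workorder.sign_off(): hands the job in; it is judged then, once.
The state is a dict: "time_s": time; "qpos": joint angles; "joint_velocities": joint speeds; "effort": joint torques, N m; "tool_pos": TCP position; "tool_rot": TCP orientation; "force": force on the tool from outside, world axes, zero at the start; "wrist_torque": the same for the moment, N m; "grip_width": finger opening in m; "grasp_force": force on a finger pad.
Only numpy, scipy, OpenCV 4.12 (cv2) and the standard library are available. Lean on these libraries where they do the work, as an engineer would, in place of code of your own. Each camera call takes 0.05 s, during which the arm holds its last target. There are 200 camera calls.

### The job

Take the hook pole out of its cradle by the orange sleeve, hook it into the red ring eye of the open yellow vent flap and pull the flap fully shut past its roller catch. Keep a steady pull of about 12 N on the shut flap for one second to bed it against its rubber stop, never straining the hood or the flap with more than 20 N. Then unhook, leaving the flap shut, and lay the pole back in its cradle as it was; touch the hood only with the pole and leave everything else on the bench where it stands.

Things in the scene. Friction and masses are not known exactly. Their poses are not given: they have to be found in the camera images.
- hood: Bench extraction hood, fixed, place and yaw vary. Origin on the bench under the flap's hinge line; x points into the hood, away from the robot; y along the hinge; z up. Grey plinth 290 mm wide, 70 mm high, x -50 to 210 mm. Green jambs (12 mm thick, x -25 to 25 mm) at y +-132 mm rise to 270 mm; cheeks behind them to 190 mm. Open above and towards the robot.
- flap (a joint): Flap angle, rad. Yellow-framed panel 236 wide, 200 high, 10 mm thick, hinged along hood y at hood (0, 0, 70) mm. 0 = upright; positive = top leans away from the robot. Stiff hinge, stays where left (2-4 N at the eye). Near 0.08 rad a sprung roller catch needs 9-14 N, then below 0.03 holds it in. Shut = against an adjustable rubber stop (-y jamb), set anywhere from -0.09 to 0.
- eye (a point): Centre of the red ring eye on the flap's robot side: 24 mm inside, 36 mm outside diameter, wire 6 mm; 190 mm from the hinge line along the panel, 40 mm out from its mid-plane towards the robot, mid-width, on an 8 mm stem. Turns with the flap: x into the hood, y along the hinge, z up the panel = axis of the hole. At angle 0: ring level, centre at hood (-40, 0, 260) mm.
- pole: Loose hook pole, about 0.18 kg: 10 mm square aluminium bar 360 mm long, orange grip sleeve 70 long, 18 wide, 26 mm high in its middle. Origin in the middle of the sleeve on the bar's axis, also about its balance point; x along the bar to the hook end, z up as it lies in the cradle. At x = 180 mm an 8 mm thick round hook finger points down (-z), its end 32 mm below the axis.
- hook (a point): The hook finger of the pole: point on the finger's axis at pole frame (180, 0, -16) mm, half way down the finger; axes as the pole's.
- cradle: Wooden cradle, fixed, place and yaw vary: base 280 x 70 x 12 mm, two posts 20 mm thick at x = +-105 mm, each with a notch open upwards, 17 mm wide at the bottom, flaring above its 10 mm cheeks (tops about 105 mm over the bench). The bar lies flat on the notch floors, 75 mm up. Origin on the bench under its middle; x towards the hook end.
- rest (a point): Point of the cradle where the pole's origin lies when the pole is in place: 80 mm above the bench over the cradle's origin; axes as the cradle's.
- paint_can: Bystander: blue paint can, 72 mm across, 85 mm high; origin at the centre of its underside.
- cup: Bystander: white plastic cup, 72 mm across the rim, 80 mm high; origin at the centre of its underside.
- tape_roll: Bystander: yellow roll of tape lying flat, 90 mm across, 25 mm high; origin at the centre of its underside.
- jar: Bystander: jar with a red cap, 64 mm across, 75 mm high; origin at the centre of its underside.
- brush: Bystander: brush lying on the bench, along its x axis; origin at its underside.
- scraper: Bystander: flat scraper lying on the bench, along its x axis; origin at its underside.

How it is judged:
By the outcome, as a careful person would: the job done as asked, in the order asked, and still so for the second after the job is handed in, with the robot touching nothing.
It also fails if it takes over 72 s, if anything falls off the work surface, if the arm or the gripper's body presses on something with over 40 N, if the wrist force passes 120 N, or if a joint passes its speed limit or range.

## Working session

There is one attempt and no reset: what is moved stays moved. The work goes in short steps, Python scripts to look and compute and a tool call to move; the robot and the scene stay as the last step left them, time stands still between calls to the robot, and variables do not carry over. Pictures are saved under pics/ and viewed, at most 10 in all, crops included, and the job is handed in when it is done.

Besides the shell and the picture viewer there is one more tool, called as name(argument=value, ...) on one line, values as JSON. drive_tool: Moves the arm, as the interface text tells. Its arguments: {"type":"object","properties":{"moves":{"type":"array"},"force":{"type":"number"}},"required":["moves"]}

```bash
ls; mkdir -p pics; cat > h.py <<'E'
import numpy as np, cv2
from cell import sensors, vision, workorder, env
def cam(n):
    c=vision.read_camera(n); c['R']=np.array(c['R']).reshape(3,3); c['t']=np.array(c['t']); return c
def save(c,n): cv2.imwrite('pics/'+n,cv2.cvtColor(c['image'],cv2.COLOR_RGB2BGR))
def ray(c,u,v):
    K=np.array([[c['fx'],0,c['cx']],[0,c['fy'],c['cy']],[0,0,1]])
    p=cv2.undistortPoints(np.array([[[u,v]]],float),K,np.array([c['k1'],0,0,0,0.]))[0,0]
    d=c['R'].T@np.array([p[0],p[1],1]); return -c['R'].T@c['t'], d/np.linalg.norm(d)
def plane(c,u,v,z):
    o,d=ray(c,u,v); return o+d*(z-o[2])/d[2]
def tri(rs):
    A=sum(np.eye(3)-np.outer(d,d) for o,d in rs); b=sum((np.eye(3)-np.outer(d,d))@o for o,d in rs)
    x=np.linalg.solve(A,b); return x,[np.linalg.norm((np.eye(3)-np.outer(d,d))@(x-o)) for o,d in rs]
def proj(c,X):
    p=c['R']@np.asarray(X)+c['t']; x,y=p[:2]/p[2]; s=1+c['k1']*(x*x+y*y); return c['cx']+c['fx']*x*s, c['cy']+c['fy']*y*s
def mask(c,lo,hi):
    return cv2.inRange(cv2.cvtColor(c['image'],cv2.COLOR_RGB2HSV),np.array(lo),np.array(hi))
E
python3 - <<'E'
from h import *
for n in ['scene','top','wrist']:
    c=cam(n); save(c,n+'0.png'); print(n,c['fx'],c['k1'],-c['R'].T@c['t'],c['R'][2])
s=sensors.get_obs(); print(s)
E
```

```text
pics
scene 378.1345631111756 -0.011111362836933618 [1.26403976 0.07082685 1.14252871] [-0.59775746 -0.07957064 -0.79771833]
top 402.0669325850053 -0.06981255171805495 [ 0.44409657 -0.03825253  1.2846299 ] [ 0.06660056  0.01494275 -0.99766782]
wrist 318.7994089436633 -0.04666778903281424 [ 0.28442868 -0.58913582  0.38420685] [-0.25995919 -0.08910365 -0.96149974]
{'time_s': 0.15, 'qpos': array([71.57004354, 18.43034636, -4.01502124, 83.15963677,  1.2959249 ,
       78.53983714, -3.26068006]), 'joint_velocities': array([-2.47550533e-02, -1.55346904e-01, -1.67613507e-02, -2.67466709e-01,
       -3.50293470e-02, -7.61702454e-02, -2.54651488e-04]), 'effort': array([-4.74043882e-04, -4.91792357e+01, -4.04947763e-01, -3.12879217e+01,
       -6.41012820e-02,  4.04014054e-02,  1.21042294e-04]), 'tool_pos': array([ 0.21398007, -0.6133387 ,  0.22969393]), 'tool_rot': array([-1.79915446e+02,  6.10054518e-03,  1.92383922e+01]), 'force': array([-0.15916885, -0.08607526, -0.15762169]), 'wrist_torque': array([-0.02269659, -0.04039923,  0.00300143]), 'grasp_force': 0.0, 'grip_width': 0.08707263639040963}
```

View pics/scene0.png

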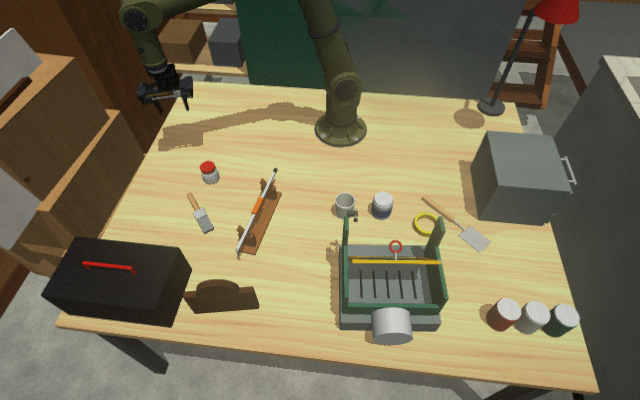

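View pics/top0.png

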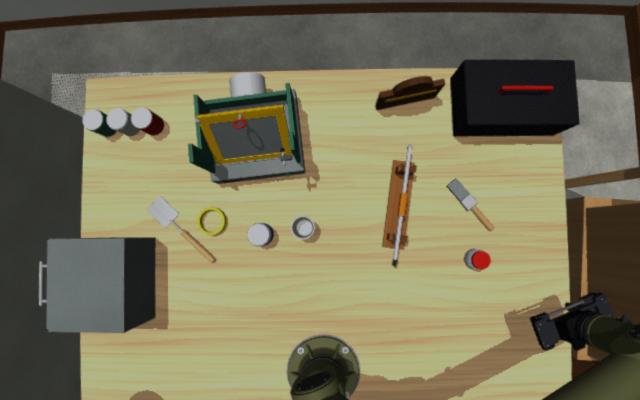

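The scene view shows the pole (orange sleeve at about 257,206) in its cradle. The hood's red ring is at about (396,246), with the flap open. In the top view the sleeve is at (403,203) and the ring at (239,124).

```bash
python3 - <<'E'
from h import *
a=cv2.imread('pics/scene0.png');b=cv2.imread('pics/top0.png')
def r(im,x0,y0,x1,y1,w,h): return cv2.resize(im[y0:y1,x0:x1],(w,h),interpolation=cv2.INTER_CUBIC)
o=np.vstack([np.hstack([r(a,220,160,300,260,240,300),r(a,330,210,470,350,300,300),]),np.hstack([r(b,370,140,450,270,185,300),r(b,180,70,320,190,355,300)])])
cv2.imwrite('pics/crop0.png',o)
for n in ['scene','top']:
    c=cam(n); 
    for nm,lo,hi in [('orange',(8,150,120),(18,255,255)),('red',(0,150,90),(6,255,255)),('yellow',(20,150,100),(30,255,255)),('green',(60,60,20),(90,255,255))]:
        m=mask(c,lo,hi); k,l,st,ce=cv2.connectedComponentsWithStats(m)
        print(n,nm,[(st[i].tolist(),ce[i].round(1).tolist()) for i in range(1,k) if st[i,4]>25])
E
```

```text
scene orange [([552, 24, 9, 22, 105], [555.9, 34.2]), ([542, 84, 8, 23, 102], [545.2, 94.7]), ([251, 193, 30, 49, 317], [263.9, 219.1]), ([252, 197, 11, 20, 94], [256.9, 205.6]), ([243, 243, 16, 11, 74], [250.4, 248.5])]
scene red [([537, 0, 42, 24, 816], [560.5, 11.4]), ([200, 161, 15, 13, 126], [206.8, 166.6]), ([389, 241, 13, 12, 52], [395.1, 246.5]), ([82, 261, 53, 13, 221], [107.3, 265.3])]
scene yellow [([414, 213, 23, 24, 189], [422.9, 224.0]), ([350, 257, 91, 8, 395], [395.7, 260.9])]
scene green [([234, 0, 91, 89, 6025], [277.8, 43.7]), ([331, 0, 78, 28, 872], [364.1, 11.4]), ([345, 216, 3, 14, 41], [346.0, 222.5]), ([344, 245, 5, 53, 187], [345.5, 271.6]), ([436, 247, 4, 12, 30], [437.2, 252.9]), ([439, 265, 9, 34, 102], [442.7, 282.3]), ([348, 303, 91, 7, 367], [392.0, 305.1])]
top orange [([383, 161, 29, 87, 1005], [396.0, 205.0])]
top red [([502, 85, 51, 5, 205], [526.9, 87.4]), ([233, 119, 13, 10, 63], [239.2, 123.6]), ([472, 251, 18, 19, 259], [480.7, 259.8])]
top yellow [([197, 104, 95, 60, 1691], [245.1, 128.8]), ([197, 207, 28, 28, 191], [211.6, 220.7])]
top green [([194, 83, 106, 79, 1433], [256.3, 108.9]), ([94, 114, 21, 22, 155], [104.7, 128.4]), ([188, 123, 27, 50, 607], [201.3, 152.6])]
```

View pics/crop0.png

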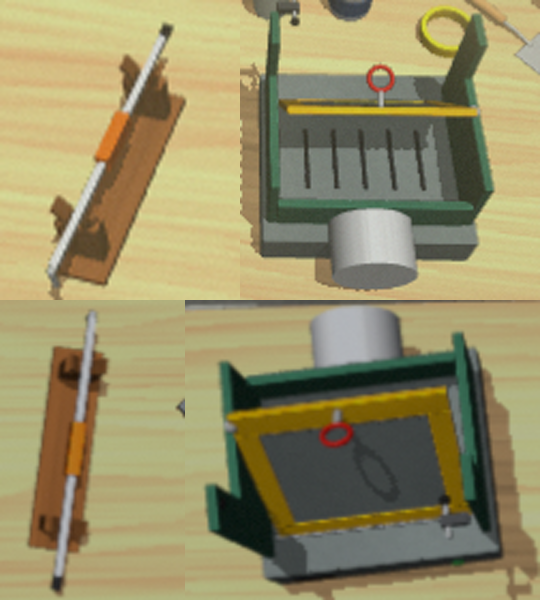

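The crops confirm that the dark cap is the butt end, nearest the robot, and the hook is at the far end (scene 237,251; top 410,146). The flap leans away, with the ring clear.

```bash
python3 - <<'E'
from h import *
s=cam('scene');t=cam('top')
m=mask(t,(8,205,150),(20,255,255)); k,l,st,ce=cv2.connectedComponentsWithStats(m)
print([(st[i].tolist(),ce[i].round(1).tolist()) for i in range(1,k) if st[i,4]>20])
P={}
for n,a,b in [('butt',(275.7,170),(394.6,263.5)),('hookend',(237.3,250.7),(410.2,145.6)),('sleeve',(256.9,205.6),(402.9,205)),('ring',(395.1,246.5),(239.2,123.6))]:
    x,e=tri([ray(s,*a),ray(t,*b)]); P[n]=x; print(n,x.round(4),np.round(e,4))
d=P['hookend']-P['butt']; print('len',np.linalg.norm(d),'yaw',np.degrees(np.arctan2(d[1],d[0])))
L=plane(t,213.5,181.2,.07);Rr=plane(t,304.2,171.2,.07); v=L-Rr
print('plinth',L,Rr,np.linalg.norm(v),'hoodyaw',np.degrees(np.arctan2(-v[0],v[1])))
# crops of the jamb/flap yellow extremes
for c,n in((s,'s'),(t,'t')):
    y=mask(c,(20,150,100),(30,255,255)); k,l,st,ce=cv2.connectedComponentsWithStats(y)
    i=max((i for i in range(1,k)),key=lambda i:st[i,4]); ys,xs=np.where(l==i); h=cv2.convexHull(np.c_[xs,ys].astype(np.int32)); print(n,cv2.approxPolyDP(h,3,True)[:,0].tolist())
E
```

```text
[([399, 194, 8, 22, 106], [402.6, 203.9])]
butt [ 0.341  -0.2188  0.078 ] [0.0023 0.0023]
hookend [ 0.6959 -0.2762  0.0768] [0.0022 0.0022]
sleeve [ 0.5153 -0.2494  0.0821] [0.0003 0.0003]
ring [0.7272 0.2035 0.2521] [0.0003 0.0003]
len 0.35949732333132967 yaw -9.194710065798315
plinth [0.59896119 0.32512773 0.07      ] [0.62431566 0.04565192 0.07      ] 0.2806235529562441 hoodyaw 5.183768019587037
s [[440, 263], [352, 262], [350, 257], [420, 257]]
t [[291, 154], [221, 163], [216, 160], [197, 116], [282, 104]]
```

drive_tool(moves=[{"x": 34, "y": -20, "z": 0, "rz": 0.04, "fingers": -1}, {"x": 67, "y": -41, "z": 2, "rz": 0.08, "fingers": -1}, {"x": 101, "y": -61, "z": 5, "rz": 0.12, "fingers": -1}, {"x": 135, "y": -81, "z": 8, "rz": 0.165, "fingers": -1}, {"x": 168, "y": -102, "z": 10, "rz": 0.205, "fingers": -1}, {"x": 202, "y": -122, "z": 13, "rz": 0.25, "fingers": -1}, {"x": 236, "y": -142, "z": 16, "rz": 0.29, "fingers": -1}, {"x": 270, "y": -163, "z": 19, "rz": 0.33, "fingers": -1}, {"x": 303, "y": -183, "z": 22, "rz": 0.37, "fingers": -1}, {"x": 337, "y": -204, "z": 25, "rz": 0.41, "fingers": -1}, {"x": 371, "y": -224, "z": 28, "rz": 0.455, "fingers": -1}, {"x": 404, "y": -244, "z": 30, "rz": 0.496, "fingers": -1}, {"x": 404, "y": -244, "z": 30, "rz": 0.496, "fingers": -1}])

```text
invalid input at $.moves[0]: expected keys x, y, z, rx, ry, rz, fingers
```

```bash
python3 - <<'E'
from h import *
w=cam('wrist'); save(w,'w1.png'); s=sensors.get_obs(); print(s['tool_pos'],s['tool_rot'],s['qpos'],s['force'])
m=mask(w,(8,205,120),(20,255,255)); k,l,st,ce=cv2.connectedComponentsWithStats(m)
print([(st[i].tolist(),ce[i].round(1).tolist()) for i in range(1,k) if st[i,4]>60])
print([np.round(proj(w,p),1) for p in [(.515,-.2494,.093),(.341,-.2188,.08),(.6959,-.2762,.08)]])
t=cam('top'); a=plane(t,197,116,.243);b=plane(t,282,104,.243);print(a,b,np.linalg.norm(a-b),np.degrees(np.arctan2(-(a-b)[0],(a-b)[1])))
E
```

```text
[ 0.21411804 -0.61367075  0.23042211] [-1.79989406e+02  3.79256939e-03  1.92405628e+01] [71.57037365 18.39950755 -4.01635078 83.11649041  1.29586246 78.53979173
 -3.25846743] [-0.06615413  0.1657707  -0.31884725]
[]
[array([  30.5, -279.9]), array([-46.9, -85.3]), array([ 204.9, -221.6])]
[0.75368921 0.31979783 0.243     ] [0.78012505 0.0908445  0.243     ] 0.23047446732215512 6.586425675852384
```

View pics/w1.png

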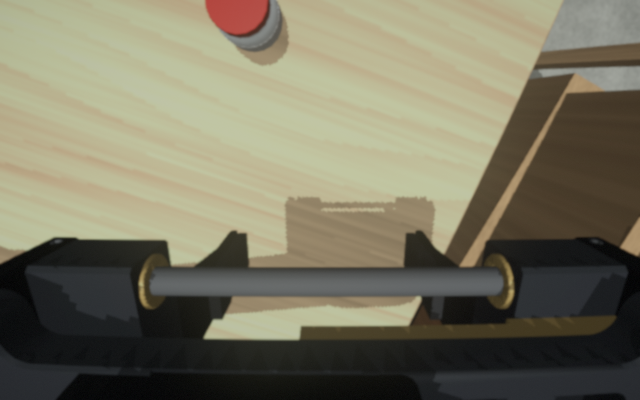

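The call was refused because every row must carry all the keys. The wrist picture, taken at the start pose, shows only the jar (238,15) and the fingers. Hood yaw is about 6.5°.

drive_tool(moves=[{"x": 34, "y": -20, "z": 0, "rx": 0, "ry": 0, "rz": 0.04, "fingers": -1}, {"x": 67, "y": -41, "z": 2, "rx": 0, "ry": 0, "rz": 0.08, "fingers": -1}, {"x": 101, "y": -61, "z": 5, "rx": 0, "ry": 0, "rz": 0.12, "fingers": -1}, {"x": 135, "y": -81, "z": 8, "rx": 0, "ry": 0, "rz": 0.165, "fingers": -1}, {"x": 168, "y": -102, "z": 10, "rx": 0, "ry": 0, "rz": 0.205, "fingers": -1}, {"x": 202, "y": -122, "z": 13, "rx": 0, "ry": 0, "rz": 0.25, "fingers": -1}, {"x": 236, "y": -142, "z": 16, "rx": 0, "ry": 0, "rz": 0.29, "fingers": -1}, {"x": 270, "y": -163, "z": 19, "rx": 0, "ry": 0, "rz": 0.33, "fingers": -1}, {"x": 303, "y": -183, "z": 22, "rx": 0, "ry": 0, "rz": 0.37, "fingers": -1}, {"x": 337, "y": -204, "z": 25, "rx": 0, "ry": 0, "rz": 0.41, "fingers": -1}, {"x": 371, "y": -224, "z": 28, "rx": 0, "ry": 0, "rz": 0.455, "fingers": -1}, {"x": 404, "y": -244, "z": 30, "rx": 0, "ry": 0, "rz": 0.496, "fingers": -1}, {"x": 404, "y": -244, "z": 30, "rx": 0, "ry": 0, "rz": 0.496, "fingers": -1}])

```text
time_s: 2.08
tool_pos: [0.5174, -0.2461, 0.2006]
tool_rot: [-179.9, -0.0, -8.8]
force: [0.2, -1.1, 0.0]
grip_width: 0.0873
grasp_force: 0.0
```

```bash
python3 - <<'E'
from h import *
w=cam('wrist'); save(w,'w2.png'); s=sensors.get_obs(); print(s['tool_pos'],s['tool_rot'],s['qpos'],s['force'])
m=mask(w,(8,205,120),(20,255,255)); k,l,st,ce=cv2.connectedComponentsWithStats(m)
print([(st[i].tolist(),ce[i].round(1).tolist()) for i in range(1,k) if st[i,4]>60])
print([np.round(proj(w,p),1) for p in [(.515,-.2494,.093),(.341,-.2188,.08),(.6959,-.2762,.08)]])
E
```

```text
[ 0.51594201 -0.24874321  0.20053642] [-1.79994659e+02  2.03409187e-03 -8.97370279e+00] [ 40.4152135   11.03534664 -19.58881002  96.24268481   3.83505336
  73.3846323  -78.9102903 ] [-0.97221859  0.12806893 -0.1205663 ]
[]
[array([329.7, 200.5]), array([325.7, 357. ]), array([328.5, -35.6])]
```

View pics/w2.png

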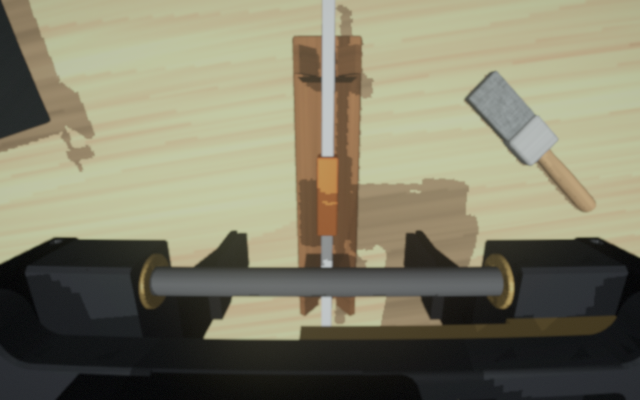

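The wrist view shows the sleeve centred at column 327.5, rows 156–236, with the bar nearly vertical in the picture.

```bash
python3 - <<'E'
from h import *
w=cam('wrist'); g=cv2.cvtColor(w['image'],cv2.COLOR_RGB2HSV).astype(int)
pts=[]
for r,z in [(40,.085),(80,.085),(120,.085),(150,.085),(160,.093),(170,.093),(180,.093),(230,.093),(255,.085)]:
    row=g[r,300:356]
    ok=(row[:,1]<60)&(row[:,2]>100) if z<.09 else (row[:,1]>195)&(row[:,2]>120)
    x=np.where(ok)[0]+300
    if len(x): p=plane(w,(x[0]+x[-1])/2,r,z); print(r,x[0],x[-1],p.round(4)); pts.append(p[:2])
a,b=plane(w,327.5,156,.093),plane(w,327,236,.093); print(a,b,np.linalg.norm(a-b),(a+b)/2)
pts=np.array(pts); f=np.polyfit(pts[:,0],pts[:,1],1); print('yaw',np.degrees(np.arctan(f[0])),'y@.515',np.polyval(f,.515))
t=cam('top');s=cam('scene')
for r in ([(402.6,203.9)]): print(tri([ray(s,256.9,205.6),ray(t,*r),ray(w,*proj(w,(a+b)/2))]))
E
```

```text
40 317 330 [ 0.6407 -0.2671  0.085 ]
80 317 331 [ 0.6113 -0.2628  0.085 ]
120 317 330 [ 0.5804 -0.2574  0.085 ]
150 317 329 [ 0.556  -0.2531  0.085 ]
255 318 328 [ 0.46   -0.2376  0.085 ]
[ 0.55153483 -0.25621807  0.093     ] [ 0.4814958  -0.24476196  0.093     ] 0.07096977791420533 [ 0.51651532 -0.25049001  0.093     ]
yaw -9.341163204639377 y@.515 -0.24663270912057267
(array([ 0.51674705, -0.24893746,  0.08544849]), [np.float64(0.0010016504367820471), np.float64(0.001786244139992136), np.float64(0.002586285076923326)])
```

drive_tool(moves=[{"x": 1, "y": 1, "z": 30, "rx": 0, "ry": 0, "rz": 0.004, "fingers": -1}, {"x": 1, "y": 1, "z": 65, "rx": 0, "ry": 0, "rz": 0.004, "fingers": -1}, {"x": 1, "y": 1, "z": 100, "rx": 0, "ry": 0, "rz": 0.004, "fingers": -1}, {"x": 1, "y": 1, "z": 122, "rx": 0, "ry": 0, "rz": 0.004, "fingers": -1}, {"x": 1, "y": 1, "z": 131, "rx": 0, "ry": 0, "rz": 0.004, "fingers": -1}, {"x": 1, "y": 1, "z": 131, "rx": 0, "ry": 0, "rz": 0.004, "fingers": -1}, {"x": 1, "y": 1, "z": 131, "rx": 0, "ry": 0, "rz": 0.004, "fingers": 1}, {"x": 1, "y": 1, "z": 131, "rx": 0, "ry": 0, "rz": 0.004, "fingers": 1}, {"x": 1, "y": 1, "z": 131, "rx": 0, "ry": 0, "rz": 0.004, "fingers": 1}, {"x": 1, "y": 1, "z": 131, "rx": 0, "ry": 0, "rz": 0.004, "fingers": 1}, {"x": 1, "y": 1, "z": 131, "rx": 0, "ry": 0, "rz": 0.004, "fingers": 1}, {"x": 1, "y": 1, "z": 131, "rx": 0, "ry": 0, "rz": 0.004, "fingers": 1}], force=50)

```text
time_s: 3.78
tool_pos: [0.516, -0.2514, 0.0695]
tool_rot: [180.0, 0.0, -9.4]
force: [0.8, 0.4, -0.9]
grip_width: 0.0351
grasp_force: 0.0
```

drive_tool(moves=[{"x": 0, "y": 0, "z": 0, "rx": 0, "ry": 0, "rz": 0, "fingers": 1}, {"x": 0, "y": 0, "z": 0, "rx": 0, "ry": 0, "rz": 0, "fingers": 1}, {"x": 0, "y": 0, "z": 0, "rx": 0, "ry": 0, "rz": 0, "fingers": 1}, {"x": 0, "y": 0, "z": 0, "rx": 0, "ry": 0, "rz": 0, "fingers": 1}, {"x": 0, "y": 0, "z": 0, "rx": 0, "ry": 0, "rz": 0, "fingers": 1}], force=50)

```text
time_s: 4.4
tool_pos: [0.5162, -0.2502, 0.0695]
tool_rot: [-179.9, 0.0, -9.4]
force: [0.4, 5.6, 0.4]
grip_width: 0.0178
grasp_force: 50.0
```

drive_tool(moves=[{"x": 0, "y": 0, "z": 0, "rx": 0, "ry": 0, "rz": 0, "fingers": 1}, {"x": 0, "y": 0, "z": 0, "rx": 0, "ry": 0, "rz": 0, "fingers": 1}])

```text
time_s: 4.65
tool_pos: [0.5162, -0.2502, 0.0694]
tool_rot: [-179.9, 0.0, -9.4]
force: [-0.2, 5.0, 0.8]
grip_width: 0.0174
grasp_force: 50.0
```

```bash
python3 - <<'E'
from h import *
s=sensors.get_obs(); print(s['tool_pos'],s['tool_rot'],s['force'],s['wrist_torque'],s['qpos'])
E
```

```text
[ 0.51620017 -0.25020402  0.06944619] [-1.79928854e+02  2.06838136e-02 -9.35681104e+00] [-0.16775343  5.00659157  0.78032441] [ 1.22085501 -0.03819063  0.19311032] [ 39.61138151  18.00080036 -18.98472367 103.95604174   6.64735755
  59.16954361 -81.28462561]
```

drive_tool(moves=[{"x": 0, "y": 0, "z": -10, "rx": 0, "ry": 0, "rz": 0, "fingers": 1}, {"x": 0, "y": 0, "z": -30, "rx": 0, "ry": 0, "rz": 0, "fingers": 1}, {"x": 0, "y": 0, "z": -70, "rx": 0, "ry": 0, "rz": 0, "fingers": 1}, {"x": 0, "y": 0, "z": -120, "rx": 0, "ry": 0, "rz": 0, "fingers": 1}, {"x": 0, "y": 0, "z": -170, "rx": 0, "ry": 0, "rz": 0, "fingers": 1}, {"x": 0, "y": 0, "z": -215, "rx": 0, "ry": 0, "rz": 0, "fingers": 1}, {"x": 0, "y": 0, "z": -240, "rx": 0, "ry": 0, "rz": 0, "fingers": 1}, {"x": 0, "y": 0, "z": -240, "rx": 0, "ry": 0, "rz": 0, "fingers": 1}, {"x": 0, "y": 0, "z": -240, "rx": 0, "ry": 0, "rz": 0, "fingers": 1}])

```text
time_s: 5.78
tool_pos: [0.5151, -0.2522, 0.3082]
tool_rot: [180.0, 0.1, -9.5]
force: [-0.2, -0.4, -1.6]
grip_width: 0.0176
grasp_force: 49.9
```

```bash
python3 - <<'E'
from h import *
s=sensors.get_obs(); print(s['tool_pos'],s['tool_rot'],s['force'],s['wrist_torque'],s['qpos'],s['grip_width'])
E
```

```text
[ 0.51509131 -0.25216008  0.30823195] [ 1.79968903e+02  1.07492799e-01 -9.48641916e+00] [-0.2166997  -0.44723659 -1.57352357] [0.0549794  0.03120338 0.06206308] [ 40.67042958   8.60038433 -19.4869581   86.65282343   2.92171293
  85.3376279  -78.34272565] 0.017569013471017435
```

```bash
cat >> h.py <<'E'
from scipy.spatial.transform import Rotation as Ro
def Rt(rpy): return Ro.from_euler('xyz',rpy,degrees=True)
GR=np.array([.1805,0,.005])   # hook mid in tool frame
def tcp_for(hook,phi,psi):
    R=Rt([180,np.degrees(phi),psi]); return np.asarray(hook)-R.apply(GR),R
def rel(p,R,p0=None,R0=None):
    if p0 is None:
        s=sensors.get_obs(); p0=s['tool_pos'];R0=Rt(s['tool_rot'])
    return (R0.inv().apply(p-p0)*1e3).round(1),(R0.inv()*R).as_rotvec().round(4)
E
python3 - <<'E'
from h import *
ring=np.array([.7272,.2035,.2521]); u=np.array([np.sin(.4),0,np.cos(.4)])
for h in [.12,.05]:
    p,R=tcp_for(ring+np.array([0,0,h]),.4,6.5); print(p,rel(p,R))
s=cam('scene');t=cam('top');o=sensors.get_obs()
tip=o['tool_pos']+Rt(o['tool_rot']).apply([.1855,0,-.011]);print('expected bar end',tip,proj(s,tip),proj(t,tip))
E
```

```text
[0.56395175 0.18490021 0.44699532] (array([ -24.1, -439.1, -139. ]), array([-0.0555, -0.3954, -0.2753]))
[0.56395175 0.18490021 0.37699532] (array([ -24. , -439.1,  -69. ]), array([-0.0555, -0.3954, -0.2753]))
expected bar end [ 0.69808593 -0.28203493  0.31804188] (np.float64(217.99588939114335), np.float64(206.84091069231567)) (np.float64(430.4320912098312), np.float64(124.34176185135715))
```

drive_tool(moves=[{"x": 0, "y": -20, "z": -20, "rx": 0, "ry": 0, "rz": 0, "fingers": 1}, {"x": -2, "y": -55, "z": -45, "rx": -0.005, "ry": -0.03, "rz": -0.02, "fingers": 1}, {"x": -4, "y": -95, "z": -70, "rx": -0.01, "ry": -0.07, "rz": -0.05, "fingers": 1}, {"x": -7, "y": -140, "z": -95, "rx": -0.016, "ry": -0.115, "rz": -0.08, "fingers": 1}, {"x": -10, "y": -185, "z": -115, "rx": -0.023, "ry": -0.165, "rz": -0.115, "fingers": 1}, {"x": -13, "y": -230, "z": -130, "rx": -0.03, "ry": -0.21, "rz": -0.145, "fingers": 1}, {"x": -15, "y": -275, "z": -139, "rx": -0.036, "ry": -0.255, "rz": -0.178, "fingers": 1}, {"x": -18, "y": -320, "z": -139, "rx": -0.042, "ry": -0.3, "rz": -0.21, "fingers": 1}, {"x": -20, "y": -360, "z": -139, "rx": -0.048, "ry": -0.34, "rz": -0.237, "fingers": 1}, {"x": -22, "y": -395, "z": -139, "rx": -0.052, "ry": -0.37, "rz": -0.258, "fingers": 1}, {"x": -23, "y": -422, "z": -139, "rx": -0.055, "ry": -0.388, "rz": -0.27, "fingers": 1}, {"x": -24, "y": -439, "z": -139, "rx": -0.0555, "ry": -0.395, "rz": -0.275, "fingers": 1}, {"x": -24, "y": -439, "z": -139, "rx": -0.0555, "ry": -0.395, "rz": -0.275, "fingers": 1}, {"x": -24, "y": -439, "z": -139, "rx": -0.0555, "ry": -0.395, "rz": -0.275, "fingers": 1}])

```text
time_s: 7.62
tool_pos: [0.5478, 0.184, 0.4302]
tool_rot: [-178.4, 18.0, 6.8]
force: [-0.2, -0.1, -0.7]
grip_width: 0.0179
grasp_force: 49.9
```

```bash
python3 - <<'E'
from h import *
o=sensors.get_obs(); print(o['time_s'],o['tool_pos'],o['tool_rot'],o['qpos'],o['force'])
R=Rt(o['tool_rot']); hk=o['tool_pos']+R.apply(GR); print('hook',hk)
ims=[]
for n in ['scene','top','wrist']:
    c=cam(n); save(c,n+'3.png')
    print(n,'tip',proj(c,o['tool_pos']+R.apply([.1805,0,.021])),'end',proj(c,o['tool_pos']+R.apply([.1855,0,-.011])),'ring',proj(c,[.7272,.2035,.2521]))
    k,l,st,ce=cv2.connectedComponentsWithStats(mask(c,(0,150,90),(6,255,255)));print([(st[i].tolist(),ce[i].round(1).tolist()) for i in range(1,k) if st[i,4]>25])
a=cv2.imread('pics/scene3.png');b=cv2.imread('pics/top3.png');w=cv2.imread('pics/wrist3.png')
f=lambda im,x,y,W,H:cv2.resize(im[y:y+H,x:x+W],(390,290),interpolation=cv2.INTER_CUBIC)
cv2.imwrite('pics/c3.png',np.vstack([np.hstack([f(a,340,170,120,90),f(b,180,70,120,90)]),np.hstack([f(w,0,0,640,400)]*2)]))
E
```

```text
7.625 [0.54776647 0.18397485 0.43016233] [-178.40237269   17.96356114    6.81986911] [  -6.20737555   23.78505586  -19.2259825    56.40694408    0.65268241
  117.64539906 -108.23885025] [-0.23741342 -0.14987299 -0.67092138]
hook [0.71670561 0.20431944 0.36973953]
scene tip (np.float64(401.4406633095053), np.float64(220.55698578079162)) end (np.float64(403.8081035967486), np.float64(218.8722791818968)) ring (np.float64(394.9922459924929), np.float64(246.52724858178092))
[([536, 0, 43, 24, 863], [559.6, 11.3]), ([200, 161, 15, 13, 126], [207.0, 166.6]), ([389, 241, 13, 12, 53], [395.2, 246.6]), ([82, 261, 54, 13, 230], [107.8, 265.4])]
top tip (np.float64(228.85485101503428), np.float64(118.67381629695707)) end (np.float64(225.35332564835625), np.float64(109.07792013405742)) ring (np.float64(239.0869102826034), np.float64(123.60253578915584))
[([502, 85, 51, 5, 220], [526.8, 87.3]), ([233, 119, 13, 10, 64], [239.2, 123.6]), ([472, 251, 18, 19, 262], [480.7, 259.7])]
wrist tip (np.float64(321.20964424591375), np.float64(-126.29305152737393)) end (np.float64(320.0047798899998), np.float64(-198.61222274037922)) ring (np.float64(329.7671742912715), np.float64(-110.74578341932087))
[([636, 230, 4, 10, 31], [637.8, 234.7])]
```

View pics/c3.png

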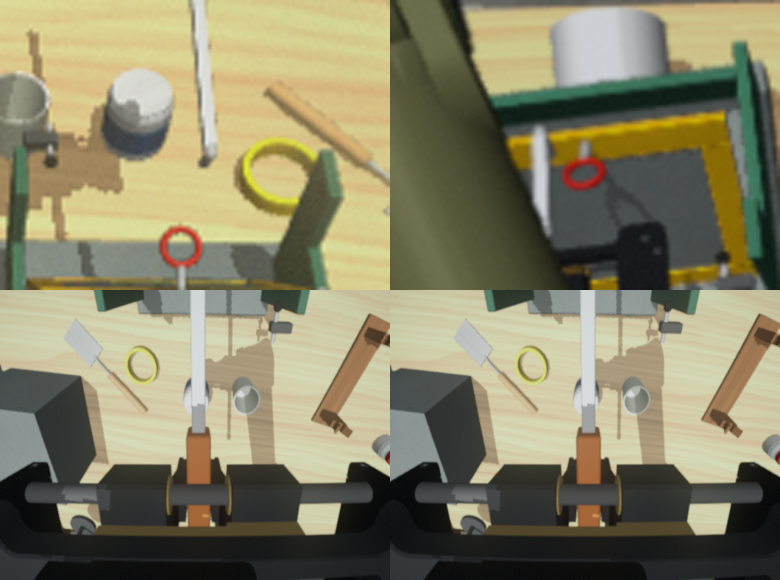

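The scene crop shows the finger tip at about (403.7,219.7) and the top crop shows the bar end at about (226,110). Both are within about 1.5 px of prediction. Wrist joint 6 reached its range at this height, so I'll use less tilt, lower down.

```bash
python3 - <<'E'
from h import *
ring=np.array([.7272,.2035,.2521]); phi=.28; u=Rt([180,np.degrees(phi),6.5]).apply([0,0,-1])
for h in [.06,.035]:
    p,R=tcp_for(ring+u*h,phi,6.5); print(p,rel(p,R))
E
```

```text
[0.57269223 0.18589606 0.3644508 ] (array([43.5,  0.8, 53.5]), array([-0.0251,  0.0355,  0.0018]))
[0.56582775 0.18511396 0.34042441] (array([44.4,  1.4, 78.4]), array([-0.0251,  0.0355,  0.0018]))
```

drive_tool(moves=[{"x": 14, "y": 0, "z": 13, "rx": -0.008, "ry": 0.012, "rz": 0.001, "fingers": 1}, {"x": 28, "y": 1, "z": 27, "rx": -0.016, "ry": 0.024, "rz": 0.001, "fingers": 1}, {"x": 36, "y": 1, "z": 40, "rx": -0.025, "ry": 0.035, "rz": 0.002, "fingers": 1}, {"x": 43, "y": 1, "z": 53, "rx": -0.025, "ry": 0.035, "rz": 0.002, "fingers": 1}, {"x": 43, "y": 1, "z": 53, "rx": -0.025, "ry": 0.035, "rz": 0.002, "fingers": 1}, {"x": 43, "y": 1, "z": 53, "rx": -0.025, "ry": 0.035, "rz": 0.002, "fingers": 1}])

```text
time_s: 8.52
tool_pos: [0.5724, 0.1856, 0.365]
tool_rot: [-180.0, 16.1, 6.5]
force: [-0.7, 0.8, -1.3]
grip_width: 0.0177
grasp_force: 49.9
```

```bash
cat > st.py <<'E'
from h import *
ring=np.array([.7272,.2035,.2521]); phi=.28; Rg=Rt([180,np.degrees(phi),6.5]); u=Rg.apply([0,0,-1])
o=sensors.get_obs(); print(o['time_s'],o['tool_pos'],o['tool_rot'],'q6',o['qpos'][5],o['force'])
R=Rt(o['tool_rot']); hk=o['tool_pos']+R.apply(GR); print('hook-ring',hk-ring)
for h in [.035,.0]:
    p,R2=tcp_for(ring+u*h,phi,6.5); print(h,rel(p,R2))
E
python3 st.py
```

```text
8.525 [0.57242907 0.18561215 0.36504989] [-179.99878715   16.07913189    6.49528797] q6 109.72150349986947 [-0.68294983  0.77196103 -1.2790636 ]
hook-ring [0.0161787  0.00157526 0.05815336]
0.035 (array([ 0.5, -0.3, 25.5]), array([-0.    ,  0.0006, -0.0001]))
0.0 (array([ 0.5, -0.2, 60.5]), array([-0.    ,  0.0006, -0.0001]))
```

drive_tool(moves=[{"x": 0, "y": 0, "z": 13, "rx": 0, "ry": 0, "rz": 0, "fingers": 1}, {"x": 0, "y": 0, "z": 25, "rx": 0, "ry": 0, "rz": 0, "fingers": 1}, {"x": 0, "y": 0, "z": 25, "rx": 0, "ry": 0, "rz": 0, "fingers": 1}])

```text
time_s: 8.9
tool_pos: [0.5651, 0.1846, 0.3401]
tool_rot: [180.0, 16.2, 6.5]
force: [0.0, -0.5, -1.1]
grip_width: 0.0175
grasp_force: 49.9
```

```bash
python3 st.py; python3 - <<'E'
from h import *
o=sensors.get_obs();R=Rt(o['tool_rot']);f=[]
for n,x,y in [('scene',355,210),('top',200,80)]:
    c=cam(n); save(c,n+'4.png'); im=cv2.imread('pics/'+n+'4.png')
    print(n,'tip',proj(c,o['tool_pos']+R.apply([.1805,0,.021])),'end',proj(c,o['tool_pos']+R.apply([.1855,0,-.011])))
    f.append(cv2.resize(im[y:y+60,x:x+80],(400,300),interpolation=cv2.INTER_CUBIC))
cv2.imwrite('pics/c4.png',np.hstack(f))
E
```

```text
8.9 [0.56505883 0.18463604 0.34006691] [179.97140621  16.17229027   6.49424374] q6 106.61869410160953 [ 0.03206872 -0.45624816 -1.089591  ]
hook-ring [0.00872037 0.00058335 0.03289071]
0.035 (array([ 0.7, -0.4, -0.6]), array([ 0.0005,  0.0023, -0.0001]))
0.0 (array([ 0.8, -0.4, 34.4]), array([ 0.0005,  0.0023, -0.0001]))
scene tip (np.float64(396.0134018154293), np.float64(244.58763863284776)) end (np.float64(398.37466600598674), np.float64(243.3902049994664))
top tip (np.float64(237.50974364279617), np.float64(120.20858324125626)) end (np.float64(234.203468807615), np.float64(111.80156624226437))
```

View pics/c4.png

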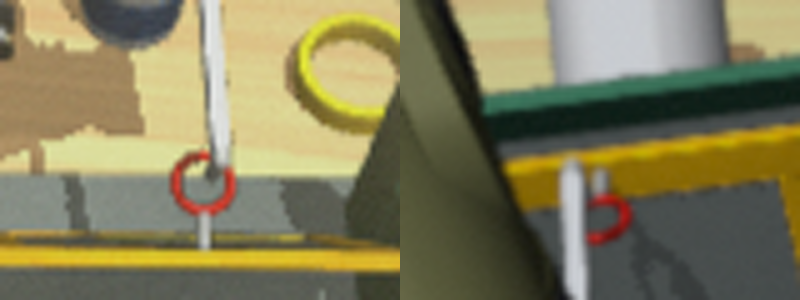

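In scene the tip is at about (397,244), over the ring centre (395.8,246.8). In top the bar end is at about (234,113), as predicted. The finger is lined up, so I'll lower it.

drive_tool(moves=[{"x": 1, "y": 1, "z": 8, "rx": 0, "ry": 0, "rz": 0, "fingers": 1}, {"x": 1, "y": 1, "z": 16, "rx": 0, "ry": 0, "rz": 0, "fingers": 1}, {"x": 1, "y": 1, "z": 24, "rx": 0, "ry": 0, "rz": 0, "fingers": 1}])

```text
time_s: 9.38
tool_pos: [0.5597, 0.1832, 0.3165]
tool_rot: [180.0, 16.1, 6.5]
force: [-0.5, 0.1, -2.5]
grip_width: 0.0175
grasp_force: 49.9
```

drive_tool(moves=[{"x": 0, "y": 0, "z": 4, "rx": 0, "ry": 0, "rz": 0, "fingers": 1}, {"x": 0, "y": 0, "z": 8, "rx": 0, "ry": 0, "rz": 0, "fingers": 1}, {"x": 0, "y": 0, "z": 12, "rx": 0, "ry": 0, "rz": 0, "fingers": 1}, {"x": 0, "y": 0, "z": 12, "rx": 0, "ry": 0, "rz": 0, "fingers": 1}])

```text
time_s: 9.88
tool_pos: [0.5565, 0.1828, 0.3054]
tool_rot: [180.0, 16.1, 6.5]
force: [0.2, 0.5, -0.8]
grip_width: 0.0175
grasp_force: 49.9
```

```bash
python3 st.py; python3 - <<'E'
from h import *
# plan of pull: hood frame
psi=np.radians(6.5); ex=np.array([np.cos(psi),np.sin(psi),0]); ring=np.array([.7272,.2035,.2521]); th0=.56
f=lambda th: np.array([.19*np.sin(th)-.04*np.cos(th), .19*np.cos(th)+.04*np.sin(th)])
print([ (th,((f(th)-f(th0))*1e3).round(1).tolist()) for th in [.5,.4,.3,.2,.12,.08,.04,0,-.05,-.09]])
R0=Rt([180,np.degrees(.28),6.5])
p0=tcp_for(ring-R0.apply([0,0,-.002]),.28,6.5)[0]
# follow: phi falls from .28 to 0 with th; hook pulls ring near-wire: hook 8mm robotward of centre
for th in [.5,.4,.3,.2,.12]:
    d=f(th)-f(th0); ph=max(0,.28*(th-0)/th0); R=Rt([180,np.degrees(ph),6.5])
    hk=ring+ex*(d[0]-.008)+np.array([0,0,d[1]-.003]); p=hk-R.apply(GR); print(th,rel(p,R))
E
```

```text
9.875 [0.55650628 0.18281608 0.30543619] [179.9855441   16.13001447   6.50144957] q6 102.34181462131612 [ 0.18608269  0.45368818 -0.82874026]
hook-ring [ 0.00020555 -0.0012093  -0.00161311]
0.035 (array([ -0.6,  -1.2, -36.3]), array([0.0003, 0.0015, 0.    ]))
0.0 (array([-0.5, -1.2, -1.3]), array([0.0003, 0.0015, 0.    ]))
[(0.5, [-11.0, 3.7]), (0.4, [-29.9, 8.4]), (0.3, [-49.1, 11.1]), (0.2, [-68.5, 11.9]), (0.12, [-84.0, 11.2]), (0.08, [-91.7, 10.4]), (0.04, [-99.4, 9.2]), (0, [-107.0, 7.8]), (-0.05, [-116.5, 5.5]), (-0.09, [-124.0, 3.4])]
0.5 (array([-19.1,  -1.2,   8.8]), array([0.0003, 0.0315, 0.    ]))
0.4 (array([-38.2,  -1.2,  18.6]), array([0.0003, 0.0815, 0.    ]))
0.3 (array([-56.7,  -1.2,  30.3]), array([0.0003, 0.1315, 0.    ]))
0.2 (array([-74.4,  -1.2,  43.8]), array([0.0003, 0.1815, 0.    ]))
0.12 (array([-87.9,  -1.2,  55.9]), array([3.000e-04, 2.215e-01, 1.000e-04]))
```

drive_tool(moves=[{"x": -5, "y": -1, "z": 1.5, "rx": 0, "ry": 0.005, "rz": 0, "fingers": 1}, {"x": -10, "y": -1, "z": 4, "rx": 0, "ry": 0.012, "rz": 0, "fingers": 1}, {"x": -15, "y": -1, "z": 6.5, "rx": 0, "ry": 0.022, "rz": 0, "fingers": 1}, {"x": -19, "y": -1, "z": 8.8, "rx": 0, "ry": 0.032, "rz": 0, "fingers": 1}, {"x": -26, "y": -1, "z": 12, "rx": 0, "ry": 0.05, "rz": 0, "fingers": 1}, {"x": -32, "y": -1, "z": 15.3, "rx": 0, "ry": 0.066, "rz": 0, "fingers": 1}, {"x": -38, "y": -1, "z": 18.6, "rx": 0, "ry": 0.082, "rz": 0, "fingers": 1}])

```text
time_s: 10.75
tool_pos: [0.5145, 0.179, 0.2983]
tool_rot: [180.0, 11.3, 6.5]
force: [2.6, -0.9, -2.0]
grip_width: 0.0176
grasp_force: 49.9
```

```bash
python3 - <<'E'
from h import *
o=sensors.get_obs(); R=Rt(o['tool_rot']); print(o['tool_rot'],'hook',o['tool_pos']+R.apply(GR),o['force'])
s=cam('scene');k,l,st,ce=cv2.connectedComponentsWithStats(mask(s,(0,150,90),(6,255,255)));print([(st[i].tolist(),ce[i].round(1).tolist()) for i in range(1,k) if st[i,4]>15])
t=cam('top');k,l,st,ce=cv2.connectedComponentsWithStats(mask(t,(0,150,90),(6,255,255)));print([(st[i].tolist(),ce[i].round(1).tolist()) for i in range(1,k) if st[i,4]>15])
psi=np.radians(6.5); ex=np.array([np.cos(psi),np.sin(psi),0])
for dx in (0,-8): print(proj(s,np.array([.7272,.2035,.2521])+ex*(-.0299)+[0,0,.0084]))
E
```

```text
[179.98973494  11.34579314   6.50117413] hook [0.68937628 0.19895818 0.25793218] [ 2.55503739 -0.87879463 -2.02656009]
[([536, 0, 43, 24, 856], [559.8, 11.3]), ([200, 161, 14, 12, 121], [206.9, 166.5]), ([389, 231, 5, 11, 19], [390.4, 235.9]), ([397, 231, 4, 11, 16], [398.8, 236.2]), ([82, 261, 53, 13, 230], [107.6, 265.4])]
[([502, 85, 51, 5, 220], [526.6, 87.3]), ([233, 128, 14, 11, 64], [239.9, 132.6]), ([472, 251, 18, 19, 260], [480.6, 259.8])]
(np.float64(394.22562973133125), np.float64(235.43830028423025))
(np.float64(394.22562973133125), np.float64(235.43830028423025))
```

```bash
cat > plan.py <<'E'
from h import *
import sys
psi=np.radians(6.5); ex=np.array([np.cos(psi),np.sin(psi),0]); ring=np.array([.7272,.2035,.2521]); th0=.56
f=lambda th: np.array([.19*np.sin(th)-.04*np.cos(th), .19*np.cos(th)+.04*np.sin(th)])
o=sensors.get_obs(); print(o['time_s'],o['force'],'hood pull',-o['force'].dot(-ex))
hk=o['tool_pos']+Rt(o['tool_rot']).apply(GR); print('hook along hood x from start',(hk-ring).dot(ex)*1e3,'z',(hk-ring)[2]*1e3, 'hood y',(hk-ring).dot([-ex[1],ex[0],0])*1e3)
for th in map(float,sys.argv[1:]):
    d=f(th)-f(th0); ph=max(0,.28*th/th0); R=Rt([180,np.degrees(ph),6.5])
    hk=ring+ex*(d[0]-.008)+np.array([0,0,d[1]-.003]); p=hk-R.apply(GR); print(th,*rel(p,R))
E
python3 plan.py .35 .3 .25 .2 .16 .12
```

```text
10.85 [ 0.6211922  -0.27802836 -1.21599631] hood pull 0.5857253848345733
hook along hood x from start -38.97753356499948 z 5.963202209891493 hood y -0.058663340505048234
0.35 [-8.6 -0.1  5.1] [0.0007 0.0245 0.0005]
0.3 [-18.2  -0.2  10.4] [0.0007 0.0495 0.0005]
0.25 [-27.7  -0.2  16.2] [0.0007 0.0745 0.0005]
0.2 [-37.   -0.2  22.5] [0.0007 0.0995 0.0005]
0.16 [-44.2  -0.2  27.8] [0.0007 0.1195 0.0005]
0.12 [-51.4  -0.2  33.5] [0.0007 0.1395 0.0005]
```

drive_tool(moves=[{"x": -4, "y": 0, "z": 2.5, "rx": 0, "ry": 0.012, "rz": 0, "fingers": 1}, {"x": -9, "y": 0, "z": 5, "rx": 0, "ry": 0.024, "rz": 0, "fingers": 1}, {"x": -13.5, "y": 0, "z": 7.7, "rx": 0, "ry": 0.037, "rz": 0, "fingers": 1}, {"x": -18, "y": 0, "z": 10.4, "rx": 0, "ry": 0.05, "rz": 0, "fingers": 1}, {"x": -23, "y": 0, "z": 13.3, "rx": 0, "ry": 0.062, "rz": 0, "fingers": 1}, {"x": -27.7, "y": 0, "z": 16.2, "rx": 0, "ry": 0.074, "rz": 0, "fingers": 1}, {"x": -32.3, "y": 0, "z": 19.3, "rx": 0, "ry": 0.087, "rz": 0, "fingers": 1}, {"x": -37, "y": 0, "z": 22.5, "rx": 0, "ry": 0.1, "rz": 0, "fingers": 1}, {"x": -40.6, "y": 0, "z": 25.1, "rx": 0, "ry": 0.11, "rz": 0, "fingers": 1}, {"x": -44, "y": 0, "z": 27.8, "rx": 0, "ry": 0.12, "rz": 0, "fingers": 1}])

```text
time_s: 12.1
tool_pos: [0.4665, 0.1736, 0.2797]
tool_rot: [180.0, 4.5, 6.5]
force: [2.7, 0.5, -3.0]
grip_width: 0.0179
grasp_force: 49.9
```

```bash
python3 plan.py .16 .12 .1 .08 .06 .04 .02 0 -.05; python3 - <<'E'
from h import *
s=cam('scene');k,l,st,ce=cv2.connectedComponentsWithStats(mask(s,(0,150,90),(6,255,255)));print([(st[i].tolist(),ce[i].round(1).tolist()) for i in range(1,k) if st[i,4]>10])
E
```

```text
12.1 [ 2.68286019  0.53716674 -3.04832542] hood pull 2.7264233811896412
hook along hood x from start -82.87819550791212 z 8.42079589343686 hood y -0.1795606918908576
0.16 [-1.4 -0.2 -0.4] [ 0.0001 -0.0014  0.0001]
0.12 [-9.1 -0.2  4.3] [0.0001 0.0186 0.0001]
0.1 [-13.   -0.2   6.8] [0.0001 0.0286 0.0001]
0.08 [-16.8  -0.2   9.3] [0.0001 0.0386 0.0001]
0.06 [-20.5  -0.2  12. ] [0.0001 0.0486 0.0001]
0.04 [-24.3  -0.2  14.7] [0.0001 0.0586 0.0001]
0.02 [-28.   -0.2  17.5] [0.0001 0.0686 0.0001]
0.0 [-31.6  -0.2  20.3] [0.0001 0.0786 0.0001]
-0.05 [-40.8  -0.2  23.3] [0.0001 0.0786 0.0001]
[([536, 0, 43, 24, 854], [559.8, 11.3]), ([200, 161, 15, 11, 124], [207.0, 166.4]), ([388, 216, 5, 11, 18], [389.4, 221.2]), ([395, 217, 5, 10, 17], [397.2, 221.8]), ([82, 261, 54, 13, 228], [107.6, 265.4])]
```

drive_tool(moves=[{"x": -4, "y": 0, "z": 1.5, "rx": 0, "ry": 0.005, "rz": 0, "fingers": 1}, {"x": -7, "y": 0, "z": 3, "rx": 0, "ry": 0.013, "rz": 0, "fingers": 1}, {"x": -9, "y": 0, "z": 4.3, "rx": 0, "ry": 0.018, "rz": 0, "fingers": 1}, {"x": -11, "y": 0, "z": 5.5, "rx": 0, "ry": 0.023, "rz": 0, "fingers": 1}, {"x": -13, "y": 0, "z": 6.8, "rx": 0, "ry": 0.028, "rz": 0, "fingers": 1}, {"x": -14.5, "y": 0, "z": 7.8, "rx": 0, "ry": 0.032, "rz": 0, "fingers": 1}, {"x": -16, "y": 0, "z": 8.7, "rx": 0, "ry": 0.036, "rz": 0, "fingers": 1}])

```text
time_s: 13.02
tool_pos: [0.4504, 0.1718, 0.2723]
tool_rot: [180.0, 2.4, 6.5]
force: [3.8, 1.4, -3.6]
grip_width: 0.0177
grasp_force: 49.9
```

drive_tool(moves=[{"x": -1, "y": 0, "z": 0.6, "rx": 0, "ry": 0.003, "rz": 0, "fingers": 1}, {"x": -2, "y": 0, "z": 1.3, "rx": 0, "ry": 0.006, "rz": 0, "fingers": 1}])

```text
time_s: 13.28
tool_pos: [0.4496, 0.1716, 0.2714]
tool_rot: [-180.0, 1.9, 6.5]
force: [7.0, 1.6, -3.7]
grip_width: 0.0176
grasp_force: 49.9
```

drive_tool(moves=[{"x": -1, "y": 0, "z": 0.6, "rx": 0, "ry": 0.003, "rz": 0, "fingers": 1}, {"x": -2, "y": 0, "z": 1.3, "rx": 0, "ry": 0.006, "rz": 0, "fingers": 1}])

```text
time_s: 13.52
tool_pos: [0.4488, 0.1714, 0.2704]
tool_rot: [-180.0, 1.4, 6.5]
force: [9.9, 1.6, -5.9]
grip_width: 0.0172
grasp_force: 49.9
```

drive_tool(moves=[{"x": -0.7, "y": 0, "z": 0.8, "rx": 0, "ry": 0, "rz": 0, "fingers": 1}, {"x": -1.3, "y": 0, "z": 1.6, "rx": 0, "ry": 0, "rz": 0, "fingers": 1}])

```text
time_s: 13.78
tool_pos: [0.4473, 0.1713, 0.269]
tool_rot: [-180.0, 1.4, 6.5]
force: [8.7, 0.9, -3.4]
grip_width: 0.0173
grasp_force: 49.9
```

```bash
python3 plan.py .08 .04 0; python3 - <<'E'
from h import *
s=cam('scene');k,l,st,ce=cv2.connectedComponentsWithStats(mask(s,(0,150,90),(6,255,255)));print([(st[i].tolist(),ce[i].round(1).tolist()) for i in range(1,k) if st[i,4]>10])
o=sensors.get_obs();print(o['force'],o['wrist_torque'])
psi=np.radians(6.5); ex=np.array([np.cos(psi),np.sin(psi),0])
for th in (.12,.08,.04,0,-.05):
  d=np.array([.19*np.sin(th)-.04*np.cos(th)-.0671,.19*np.cos(th)+.04*np.sin(th)-.1822]);print(th,proj(s,np.array([.7272,.2035,.2521])+ex*d[0]+[0,0,d[1]]))
E
```

```text
13.775 [ 8.65987813  0.91088084 -3.43330272] hood pull 8.707325820709352
hook along hood x from start -101.44804514141137 z 7.363390575938766 hood y -0.4046171039389923
0.08 [ 1.8 -0.3 -2.7] [-0.0007 -0.0147 -0.0005]
0.04 [-6.  -0.3  2.2] [-0.0007  0.0053 -0.0006]
0.0 [-13.6  -0.3   7.5] [-0.0007  0.0253 -0.0006]
[([535, 0, 44, 24, 858], [559.7, 11.3]), ([200, 161, 15, 12, 120], [206.9, 166.4]), ([387, 212, 5, 10, 21], [388.6, 216.6]), ([395, 212, 4, 9, 17], [396.6, 216.2]), ([82, 261, 54, 13, 229], [107.5, 265.4])]
[ 8.12099544  1.57138101 -3.91312897] [ 0.30483283 -1.60946085  0.09274316]
0.12 (np.float64(392.22911038110954), np.float64(218.47030740966238))
0.08 (np.float64(391.89027922371906), np.float64(216.37963342841394))
0.04 (np.float64(391.54065283110236), np.float64(214.38336859986725))
0 (np.float64(391.18116981916614), np.float64(212.48444215941674))
-0.05 (np.float64(390.7193874892289), np.float64(210.2515416863509))
```

Ring at (392.6,216.4): θ is about 0.08, which is at the catch. I'll keep pulling gently.

drive_tool(moves=[{"x": -0.8, "y": 0, "z": 0.5, "rx": 0, "ry": 0.001, "rz": 0, "fingers": 1}, {"x": -1.5, "y": 0, "z": 1, "rx": 0, "ry": 0.002, "rz": 0, "fingers": 1}])

```text
time_s: 14.08
tool_pos: [0.4454, 0.1711, 0.2681]
tool_rot: [-180.0, 1.4, 6.5]
force: [7.5, 0.8, -3.8]
grip_width: 0.0176
grasp_force: 49.9
```

drive_tool(moves=[{"x": -0.7, "y": 0, "z": 0.4, "rx": 0, "ry": 0.001, "rz": 0, "fingers": 1}, {"x": -1.2, "y": 0, "z": 0.7, "rx": 0, "ry": 0.002, "rz": 0, "fingers": 1}])

```text
time_s: 14.32
tool_pos: [0.4438, 0.171, 0.2674]
tool_rot: [-180.0, 1.3, 6.5]
force: [5.9, 0.5, -3.5]
grip_width: 0.0177
grasp_force: 49.9
```

drive_tool(moves=[{"x": -1, "y": 0, "z": 0.6, "rx": 0, "ry": 0.002, "rz": 0, "fingers": 1}, {"x": -2, "y": 0, "z": 1.2, "rx": 0, "ry": 0.004, "rz": 0, "fingers": 1}, {"x": -3, "y": 0, "z": 1.8, "rx": 0, "ry": 0.006, "rz": 0, "fingers": 1}])

```text
time_s: 14.7
tool_pos: [0.44, 0.1706, 0.2655]
tool_rot: [-180.0, 1.1, 6.5]
force: [4.9, 0.3, -3.2]
grip_width: 0.0173
grasp_force: 49.9
```

drive_tool(moves=[{"x": -1, "y": 0, "z": 0.6, "rx": 0, "ry": 0.002, "rz": 0, "fingers": 1}, {"x": -2, "y": 0, "z": 1.2, "rx": 0, "ry": 0.004, "rz": 0, "fingers": 1}, {"x": -3, "y": 0, "z": 1.8, "rx": 0, "ry": 0.006, "rz": 0, "fingers": 1}])

```text
time_s: 15.08
tool_pos: [0.4358, 0.1701, 0.2633]
tool_rot: [180.0, 0.9, 6.5]
force: [2.0, 1.2, -2.2]
grip_width: 0.0179
grasp_force: 49.9
```

```bash
python3 plan.py .02 0 -.05; python3 - <<'E'
from h import *
s=cam('scene');k,l,st,ce=cv2.connectedComponentsWithStats(mask(s,(0,150,90),(6,255,255)));print([(st[i].tolist(),ce[i].round(1).tolist()) for i in range(1,k) if st[i,4]>10])
E
```

```text
15.075 [ 2.04836016  1.16322776 -2.18502538] hood pull 2.166874125828456
hook along hood x from start -112.86127175247985 z 3.4545388089447515 hood y -0.12775717080603863
0.02 [ 1.6 -0.2 -1.1] [0.0001 0.0053 0.0002]
0.0 [-2.2 -0.2  1.5] [0.0001 0.0153 0.0002]
-0.05 [-11.7  -0.2   3.9] [0.0001 0.0153 0.0002]
[([536, 0, 43, 24, 851], [559.9, 11.3]), ([200, 161, 14, 13, 123], [206.9, 166.7]), ([386, 209, 6, 9, 21], [388.0, 213.2]), ([394, 210, 4, 8, 12], [396.1, 213.4]), ([82, 261, 54, 13, 228], [107.6, 265.4])]
```

drive_tool(moves=[{"x": -1, "y": 0, "z": 0.5, "rx": 0, "ry": 0.002, "rz": 0, "fingers": 1}, {"x": -2, "y": 0, "z": 0.9, "rx": 0, "ry": 0.004, "rz": 0, "fingers": 1}, {"x": -3, "y": 0, "z": 1.3, "rx": 0, "ry": 0.006, "rz": 0, "fingers": 1}])

```text
time_s: 15.5
tool_pos: [0.4327, 0.1697, 0.2619]
tool_rot: [180.0, 0.6, 6.5]
force: [0.7, 1.1, -2.4]
grip_width: 0.0179
grasp_force: 49.9
```

drive_tool(moves=[{"x": -1, "y": 0, "z": 0.4, "rx": 0, "ry": 0, "rz": 0, "fingers": 1}, {"x": -2, "y": 0, "z": 0.7, "rx": 0, "ry": 0, "rz": 0, "fingers": 1}])

```text
time_s: 15.75
tool_pos: [0.431, 0.1696, 0.2613]
tool_rot: [180.0, 0.5, 6.5]
force: [1.3, 0.7, -2.1]
grip_width: 0.0177
grasp_force: 49.9
```

drive_tool(moves=[{"x": -1, "y": 0, "z": 0.4, "rx": 0, "ry": 0, "rz": 0, "fingers": 1}, {"x": -2, "y": 0, "z": 0.7, "rx": 0, "ry": 0, "rz": 0, "fingers": 1}])

```text
time_s: 16.0
tool_pos: [0.4291, 0.1693, 0.2607]
tool_rot: [180.0, 0.5, 6.5]
force: [2.2, 0.4, -3.3]
grip_width: 0.0173
grasp_force: 49.9
```

drive_tool(moves=[{"x": -1, "y": 0, "z": 0.5, "rx": 0, "ry": 0, "rz": 0, "fingers": 1}, {"x": -2, "y": 0, "z": 0.9, "rx": 0, "ry": 0, "rz": 0, "fingers": 1}])

```text
time_s: 16.25
tool_pos: [0.4271, 0.1691, 0.2598]
tool_rot: [180.0, 0.5, 6.5]
force: [2.9, 0.7, -2.0]
grip_width: 0.0176
grasp_force: 49.9
```

drive_tool(moves=[{"x": -1, "y": 0, "z": 0.4, "rx": 0, "ry": 0, "rz": 0, "fingers": 1}, {"x": -2, "y": 0, "z": 0.7, "rx": 0, "ry": 0, "rz": 0, "fingers": 1}])

```text
time_s: 16.5
tool_pos: [0.4264, 0.169, 0.2596]
tool_rot: [-180.0, 0.3, 6.5]
force: [7.0, 1.4, -3.5]
grip_width: 0.0176
grasp_force: 50.0
```

```bash
python3 plan.py 0 -.05 -.09; python3 - <<'E'
from h import *
s=cam('scene');k,l,st,ce=cv2.connectedComponentsWithStats(mask(s,(0,150,90),(6,255,255)));print([(st[i].tolist(),ce[i].round(1).tolist()) for i in range(1,k) if st[i,4]>10])
E
```

```text
16.5 [ 6.96086062  1.40991713 -3.47662871] hood pull 7.075722348899025
hook along hood x from start -122.27959226739631 z 1.4129617093329716 hood y -0.2446424845015619
0.0 [ 7.2 -0.2 -2.4] [-0.0003  0.0058 -0.0001]
-0.05 [-2.2 -0.2 -0.1] [-0.0003  0.0058 -0.0001]
-0.09 [-9.7 -0.2  2.1] [-0.0003  0.0058 -0.0001]
[([535, 0, 44, 24, 864], [559.6, 11.3]), ([200, 161, 15, 12, 121], [206.9, 166.4]), ([386, 207, 5, 9, 18], [387.6, 211.4]), ([394, 208, 4, 8, 13], [395.6, 211.2]), ([82, 261, 54, 13, 231], [107.7, 265.4])]
```

drive_tool(moves=[{"x": -0.7, "y": 0, "z": 0.4, "rx": 0, "ry": 0, "rz": 0, "fingers": 1}, {"x": -1.3, "y": 0, "z": 0.6, "rx": 0, "ry": 0, "rz": 0, "fingers": 1}, {"x": -1.3, "y": 0, "z": 0.6, "rx": 0, "ry": 0, "rz": 0, "fingers": 1}])

```text
time_s: 16.92
tool_pos: [0.4262, 0.169, 0.2593]
tool_rot: [-180.0, 0.2, 6.5]
force: [8.6, 0.8, -2.5]
grip_width: 0.0177
grasp_force: 50.0
```

```bash
python3 plan.py; python3 plan.py
```

```text
16.925 [ 8.58386456  0.8254055  -2.5309554 ] hood pull 8.622124795961884
hook along hood x from start -122.46612293785113 z 1.666048537781406 hood y -0.3339012933821755
16.925 [ 8.58386456  0.8254055  -2.5309554 ] hood pull 8.622124795961884
hook along hood x from start -122.46612293785113 z 1.666048537781406 hood y -0.3339012933821755
```

drive_tool(moves=[{"x": -1, "y": 0, "z": 0.2, "rx": 0, "ry": 0, "rz": 0, "fingers": 1}, {"x": -1.7, "y": 0, "z": 0.3, "rx": 0, "ry": 0, "rz": 0, "fingers": 1}, {"x": -1.7, "y": 0, "z": 0.3, "rx": 0, "ry": 0, "rz": 0, "fingers": 1}])

```text
time_s: 17.3
tool_pos: [0.426, 0.1689, 0.2595]
tool_rot: [-179.9, -0.0, 6.5]
force: [12.5, 1.8, -3.8]
grip_width: 0.0175
grasp_force: 50.0
```

drive_tool(moves=[{"x": 0, "y": 0, "z": 0, "rx": 0, "ry": 0, "rz": 0, "fingers": 1}, {"x": 0, "y": 0, "z": 0, "rx": 0, "ry": 0, "rz": 0, "fingers": 1}])

```text
time_s: 17.55
tool_pos: [0.426, 0.1689, 0.2594]
tool_rot: [-179.9, -0.0, 6.5]
force: [12.0, 2.8, -3.7]
grip_width: 0.0178
grasp_force: 50.0
```

drive_tool(moves=[{"x": 0, "y": 0, "z": 0, "rx": 0, "ry": 0, "rz": 0, "fingers": 1}, {"x": 0, "y": 0, "z": 0, "rx": 0, "ry": 0, "rz": 0, "fingers": 1}, {"x": 0, "y": 0, "z": 0, "rx": 0, "ry": 0, "rz": 0, "fingers": 1}, {"x": 0, "y": 0, "z": 0, "rx": 0, "ry": 0, "rz": 0, "fingers": 1}, {"x": 0, "y": 0, "z": 0, "rx": 0, "ry": 0, "rz": 0, "fingers": 1}])

```text
time_s: 18.18
tool_pos: [0.426, 0.1689, 0.2595]
tool_rot: [-179.9, -0.0, 6.5]
force: [13.0, 2.3, -3.7]
grip_width: 0.0176
grasp_force: 50.0
```

drive_tool(moves=[{"x": 0, "y": 0, "z": 0, "rx": 0, "ry": 0, "rz": 0, "fingers": 1}, {"x": 0, "y": 0, "z": 0, "rx": 0, "ry": 0, "rz": 0, "fingers": 1}, {"x": 0, "y": 0, "z": 0, "rx": 0, "ry": 0, "rz": 0, "fingers": 1}, {"x": 0, "y": 0, "z": 0, "rx": 0, "ry": 0, "rz": 0, "fingers": 1}, {"x": 0, "y": 0, "z": 0, "rx": 0, "ry": 0, "rz": 0, "fingers": 1}])

```text
time_s: 18.8
tool_pos: [0.426, 0.1689, 0.2595]
tool_rot: [-179.9, -0.0, 6.5]
force: [13.1, 2.2, -4.6]
grip_width: 0.0175
grasp_force: 50.0
```

drive_tool(moves=[{"x": 2, "y": 0, "z": 0, "rx": 0, "ry": 0, "rz": 0, "fingers": 1}, {"x": 4, "y": 0, "z": 0, "rx": 0, "ry": 0, "rz": 0, "fingers": 1}, {"x": 6, "y": 0, "z": 0, "rx": 0, "ry": 0, "rz": 0, "fingers": 1}, {"x": 8, "y": 0, "z": 0, "rx": 0, "ry": 0, "rz": 0, "fingers": 1}, {"x": 8, "y": 0, "z": 0, "rx": 0, "ry": 0, "rz": 0, "fingers": 1}])

```text
time_s: 19.42
tool_pos: [0.4297, 0.1693, 0.2579]
tool_rot: [180.0, 0.6, 6.5]
force: [0.3, -0.2, -1.7]
grip_width: 0.0173
grasp_force: 49.9
```

```bash
python3 plan.py; python3 - <<'E'
from h import *
o=sensors.get_obs();print(o['tool_pos'],o['tool_rot'])
c=cam('scene');save(c,'s5.png');im=cv2.imread('pics/s5.png')
a=cv2.resize(im[180:330,320:470],(450,450),interpolation=cv2.INTER_CUBIC);b=cv2.resize(im[185:245,365:425],(340,450),interpolation=cv2.INTER_CUBIC);cv2.imwrite('pics/c5.png',np.hstack([a,b]))
E
```

```text
19.425 [ 0.31054479 -0.15866636 -1.70243966] hood pull 0.29058702375587026
hook along hood x from start -119.0248899736225 z -1.0474064403828698 hood y -0.3467558659815181
[0.42970063 0.16925973 0.2579299 ] [179.97889251   0.59600575   6.49916327]
```

View pics/c5.png

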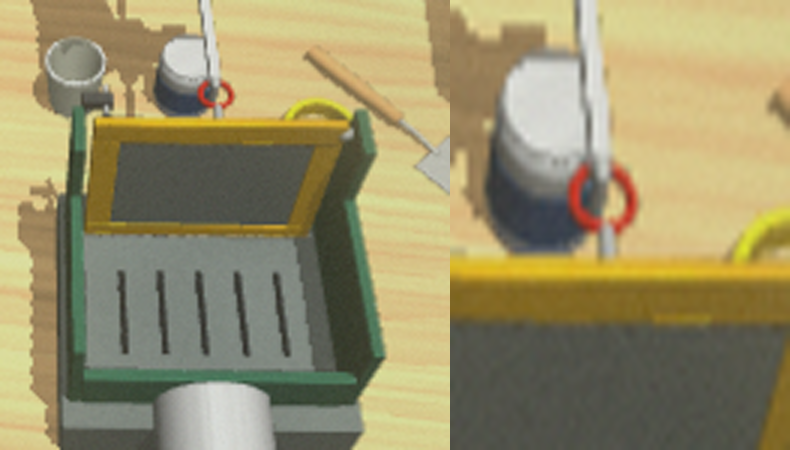

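The flap is upright and shut, with the hook in the ring and unloaded. I'll centre it, then lift out.

drive_tool(moves=[{"x": 3.5, "y": 0, "z": 0, "rx": 0, "ry": 0, "rz": 0, "fingers": 1}, {"x": 3.5, "y": 0, "z": 0, "rx": 0, "ry": 0, "rz": 0, "fingers": 1}, {"x": 3.5, "y": 0, "z": -6, "rx": 0, "ry": 0, "rz": 0, "fingers": 1}, {"x": 3.5, "y": 0, "z": -12, "rx": 0, "ry": 0, "rz": 0, "fingers": 1}])

```text
time_s: 19.98
tool_pos: [0.4337, 0.1699, 0.2708]
tool_rot: [180.0, 0.5, 6.5]
force: [-0.4, 0.4, -1.0]
grip_width: 0.0175
grasp_force: 49.9
```

drive_tool(moves=[{"x": 0, "y": 0, "z": -6, "rx": 0, "ry": 0, "rz": 0, "fingers": 1}, {"x": 0, "y": 0, "z": -12, "rx": 0, "ry": 0, "rz": 0, "fingers": 1}, {"x": 0, "y": 0, "z": -20, "rx": 0, "ry": 0, "rz": 0, "fingers": 1}, {"x": 0, "y": 0, "z": -40, "rx": 0, "ry": 0, "rz": 0, "fingers": 1}, {"x": 0, "y": 0, "z": -70, "rx": 0, "ry": 0, "rz": 0, "fingers": 1}, {"x": 0, "y": 0, "z": -90, "rx": 0, "ry": 0, "rz": 0, "fingers": 1}, {"x": 0, "y": 0, "z": -90, "rx": 0, "ry": 0, "rz": 0, "fingers": 1}, {"x": 0, "y": 0, "z": -90, "rx": 0, "ry": 0, "rz": 0, "fingers": 1}])

```text
time_s: 20.98
tool_pos: [0.4342, 0.1698, 0.3593]
tool_rot: [180.0, 0.6, 6.5]
force: [-0.1, 0.2, -1.6]
grip_width: 0.0175
grasp_force: 49.9
```

```bash
python3 - <<'E'
from h import *
o=sensors.get_obs();print(o['tool_pos'],o['tool_rot'],o['force'],o['wrist_torque'])
s=cam('scene');t=cam('top')
z=[]
for c in(s,t):
    k,l,st,ce=cv2.connectedComponentsWithStats(mask(c,(0,150,90),(6,255,255)));print([(st[i].tolist(),ce[i].round(1).tolist()) for i in range(1,k) if st[i,4]>10])
for y in (-.2490,): 
    print(rel(np.array([.5162,y,.31]),Rt([180,0,-9.35])))
R=Rt(o['tool_rot'])
print('bar end',[proj(c,o['tool_pos']+R.apply([.1855,0,-.011])) for c in (s,t)],'butt',[proj(c,o['tool_pos']+R.apply([-.1795,0,-.011])) for c in (s,t)])
E
```

```text
[0.43418651 0.16977538 0.35932042] [179.97991994   0.5931104    6.49983829] [-0.14006458  0.2056038  -1.58069149] [-0.00375266  0.00897912  0.01655506]
[([535, 0, 44, 24, 853], [559.8, 11.3]), ([200, 161, 14, 11, 118], [206.8, 166.3]), ([386, 207, 12, 9, 36], [390.9, 210.7]), ([82, 261, 54, 13, 229], [107.5, 265.4])]
[([502, 85, 51, 5, 218], [526.5, 87.3]), ([237, 159, 13, 14, 75], [243.0, 165.4]), ([472, 251, 18, 19, 260], [480.7, 259.7])]
(array([ 34.8, 425.3,  48.8]), array([0.0021, 0.011 , 0.2766]))
bar end [(np.float64(396.85526704147037), np.float64(187.92520688608417)), (np.float64(232.7829464450749), np.float64(156.14320346158866))] butt [(np.float64(383.78877332906825), np.float64(98.70124592752413)), (np.float64(250.93509283776058), np.float64(314.6195155228976))]
```

drive_tool(moves=[{"x": 1, "y": 15, "z": 0, "rx": 0, "ry": 0, "rz": 0.01, "fingers": 1}, {"x": 4, "y": 45, "z": 0, "rx": 0, "ry": 0.001, "rz": 0.03, "fingers": 1}, {"x": 7, "y": 85, "z": 2, "rx": 0, "ry": 0.002, "rz": 0.055, "fingers": 1}, {"x": 10, "y": 125, "z": 5, "rx": 0, "ry": 0.003, "rz": 0.08, "fingers": 1}, {"x": 14, "y": 168, "z": 10, "rx": 0, "ry": 0.004, "rz": 0.11, "fingers": 1}, {"x": 17, "y": 210, "z": 15, "rx": 0.001, "ry": 0.005, "rz": 0.137, "fingers": 1}, {"x": 21, "y": 253, "z": 20, "rx": 0.001, "ry": 0.006, "rz": 0.165, "fingers": 1}, {"x": 24, "y": 295, "z": 27, "rx": 0.001, "ry": 0.007, "rz": 0.192, "fingers": 1}, {"x": 28, "y": 335, "z": 34, "rx": 0.002, "ry": 0.009, "rz": 0.22, "fingers": 1}, {"x": 31, "y": 375, "z": 42, "rx": 0.002, "ry": 0.01, "rz": 0.245, "fingers": 1}, {"x": 34, "y": 405, "z": 60, "rx": 0.002, "ry": 0.011, "rz": 0.265, "fingers": 1}, {"x": 35, "y": 423, "z": 90, "rx": 0.002, "ry": 0.011, "rz": 0.277, "fingers": 1}, {"x": 35, "y": 423.5, "z": 120, "rx": 0.002, "ry": 0.011, "rz": 0.277, "fingers": 1}, {"x": 35, "y": 423.5, "z": 130, "rx": 0.002, "ry": 0.011, "rz": 0.277, "fingers": 1}, {"x": 35, "y": 423.5, "z": 130, "rx": 0.002, "ry": 0.011, "rz": 0.277, "fingers": 1}, {"x": 35, "y": 423.5, "z": 130, "rx": 0.002, "ry": 0.011, "rz": 0.277, "fingers": 1}])

```text
time_s: 23.08
tool_pos: [0.5168, -0.2472, 0.2315]
tool_rot: [-180.0, -0.2, -9.4]
force: [-0.4, 0.6, -1.9]
grip_width: 0.0178
grasp_force: 49.9
```

```bash
python3 - <<'E'
from h import *
o=sensors.get_obs();R=Rt(o['tool_rot']);print(o['time_s'],o['tool_pos'],o['tool_rot'],o['force'],o['wrist_torque'])
print(rel(np.array([.5166,-.2472,.0695]),Rt([180,0,-9.35])))
fs=[]
for n,x,y,W,H in [('wrist',230,0,200,330),('top',370,130,70,140),('scene',220,150,75,110)]:
    c=cam(n);save(c,n+'6.png');im=cv2.imread('pics/'+n+'6.png');fs.append(cv2.resize(im[y:y+H,x:x+W],(265,500),interpolation=cv2.INTER_CUBIC))
    print(n,'end',proj(c,o['tool_pos']+R.apply([.1855,0,-.011])),'butt',proj(c,o['tool_pos']+R.apply([-.1795,0,-.011])),'tip',proj(c,o['tool_pos']+R.apply([.1805,0,.021])),'sl ends',proj(c,o['tool_pos']+R.apply([.0355,0,-.024])))
cv2.imwrite('pics/c6.png',np.hstack(fs))
E
```

```text
23.075 [ 0.51675687 -0.2472333   0.23145697] [-179.98033826   -0.24274984   -9.35077663] [-0.39679942  0.59638815 -1.9078902 ] [ 0.01618987 -0.00964297  0.02690164]
(array([ -0.8,   0. , 162. ]), array([-0.0003, -0.0042, -0.    ]))
wrist end (np.float64(324.08464076203416), np.float64(-196.65435632776953)) butt (np.float64(325.27202891870235), np.float64(498.6001090106017)) tip (np.float64(324.4609028889774), np.float64(-125.06677728794963)) sl ends (np.float64(324.55958901346986), np.float64(202.7415322353268))
top end (np.float64(421.82095223186377), np.float64(131.14822777545393)) butt (np.float64(403.1956550478033), np.float64(269.44648827325545)) tip (np.float64(419.00249088895384), np.float64(135.77020353648453)) sl ends (np.float64(415.4693815449883), np.float64(186.68387596838892))
scene end (np.float64(225.22178654738835), np.float64(222.86711688219378)) butt (np.float64(270.5135233019565), np.float64(137.75536360736027)) tip (np.float64(228.18408783096427), np.float64(227.60368404516998)) sl ends (np.float64(245.11675608149085), np.float64(181.44209762228527))
```

View pics/c6.png

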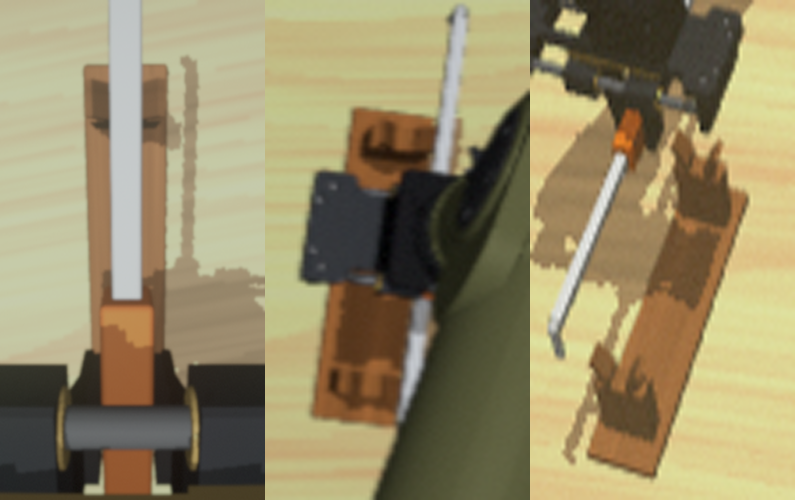

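```bash
python3 - <<'E'
from h import *
o=sensors.get_obs();R=Rt(o['tool_rot']);c=cam('wrist');print(c['image'][[20,100,180,190,194,198,202,206,210,215],326].tolist())
g=cv2.GaussianBlur(cv2.cvtColor(c['image'],cv2.COLOR_RGB2GRAY),(3,3),0).astype(int)
for r in (10,50,100,150,185):
    d=np.diff(g[r,300:355]); print(r,300+d.argmax()+.5,300+d.argmin()+.5)
for x in (.05,.1,.15): print(x,[np.round(proj(c,o['tool_pos']+R.apply([x,y,-.016])),1) for y in(-.005,.005)])
for x in (.0335,.0355,.0375): print(x,proj(c,o['tool_pos']+R.apply([x,0,-.024])))
for n in('scene','top'):
    c=cam(n);im=c['image']
    e=proj(c,o['tool_pos']+R.apply([.1855,0,-.011]));b=proj(c,o['tool_pos']+R.apply([.0855,0,-.011]));e=np.array(e);b=np.array(b)
    # profile along the bar
    for k in np.arange(.85,1.08,.02):
        p=b+(e-b)*k; print(n,round(.0855+.1*k,4),im[int(round(p[1])),int(round(p[0]))].tolist())
E
```

```text
[[193, 197, 198], [197, 201, 201], [198, 202, 203], [198, 202, 203], [198, 202, 202], [122, 98, 83], [168, 106, 63], [192, 138, 80], [192, 139, 80], [192, 139, 80]]
10 313.5 334.5
50 312.5 335.5
100 312.5 335.5
150 313.5 335.5
185 314.5 336.5
0.05 [array([313.3, 165.9]), array([336. , 165.9])]
0.1 [array([311.9,  42.9]), array([336.9,  42.9])]
0.15 [array([ 310.7, -100.1]), array([ 337.7, -100.1])]
0.0335 (np.float64(324.6162360267625), np.float64(207.21061001593074))
0.0355 (np.float64(324.60792723346566), np.float64(202.75032264097672))
0.0375 (np.float64(324.59957585900804), np.float64(198.2537438119717))
scene 0.1705 [218, 217, 211]
scene 0.1725 [218, 217, 211]
scene 0.1745 [200, 202, 194]
scene 0.1765 [182, 181, 174]
scene 0.1785 [203, 204, 198]
scene 0.1805 [188, 190, 182]
scene 0.1825 [188, 190, 182]
scene 0.1845 [151, 145, 120]
scene 0.1865 [151, 145, 120]
scene 0.1885 [206, 204, 144]
scene 0.1905 [206, 204, 144]
scene 0.1925 [222, 223, 158]
top 0.1705 [193, 197, 201]
top 0.1725 [191, 195, 200]
top 0.1745 [186, 189, 194]
top 0.1765 [186, 189, 194]
top 0.1785 [174, 177, 179]
top 0.1805 [165, 167, 166]
top 0.1825 [163, 165, 157]
top 0.1845 [163, 165, 157]
top 0.1865 [169, 172, 139]
top 0.1885 [191, 195, 145]
top 0.1905 [194, 197, 145]
top 0.1925 [194, 197, 145]
```

drive_tool(moves=[{"x": -2, "y": 0, "z": 30, "rx": 0, "ry": -0.004, "rz": 0, "fingers": 1}, {"x": -2, "y": 0, "z": 70, "rx": 0, "ry": -0.004, "rz": 0, "fingers": 1}, {"x": -2, "y": 0, "z": 105, "rx": 0, "ry": -0.004, "rz": 0, "fingers": 1}, {"x": -2, "y": 0, "z": 120, "rx": 0, "ry": -0.004, "rz": 0, "fingers": 1}, {"x": -2, "y": 0, "z": 128, "rx": 0, "ry": -0.004, "rz": 0, "fingers": 1}, {"x": -2, "y": 0, "z": 136, "rx": 0, "ry": -0.004, "rz": 0, "fingers": 1}, {"x": -2, "y": 0, "z": 142, "rx": 0, "ry": -0.004, "rz": 0, "fingers": 1}])

```text
time_s: 24.25
tool_pos: [0.515, -0.2469, 0.0885]
tool_rot: [-180.0, 0.0, -9.4]
force: [-1.4, 0.4, -1.7]
grip_width: 0.0172
grasp_force: 49.9
```

drive_tool(moves=[{"x": 0, "y": 0, "z": 4, "rx": 0, "ry": 0, "rz": 0, "fingers": 1}, {"x": 0, "y": 0, "z": 8, "rx": 0, "ry": 0, "rz": 0, "fingers": 1}, {"x": 0, "y": 0, "z": 12, "rx": 0, "ry": 0, "rz": 0, "fingers": 1}, {"x": 0, "y": 0, "z": 16, "rx": 0, "ry": 0, "rz": 0, "fingers": 1}])

```text
time_s: 24.75
tool_pos: [0.5144, -0.2466, 0.0717]
tool_rot: [-180.0, 0.1, -9.4]
force: [0.1, -0.4, -0.7]
grip_width: 0.0178
grasp_force: 49.9
```

```bash
python3 - <<'E'
from h import *
o=sensors.get_obs();print(o['time_s'],o['tool_pos'],o['tool_rot'],o['force'],o['wrist_torque'])
E
```

```text
24.75 [ 0.51439344 -0.24662832  0.07174995] [-1.79950798e+02  1.12595176e-01 -9.36840679e+00] [ 0.07125479 -0.43234261 -0.72258086] [ 0.06465584 -0.02030756 -0.02647167]
```

drive_tool(moves=[{"x": 0.5, "y": 0, "z": 1, "rx": 0, "ry": 0, "rz": 0, "fingers": 1}, {"x": 1, "y": 0, "z": 2, "rx": 0, "ry": 0, "rz": 0, "fingers": 1}, {"x": 1, "y": 0, "z": 2.4, "rx": 0, "ry": 0, "rz": 0, "fingers": 1}, {"x": 1, "y": 0, "z": 2.4, "rx": 0, "ry": 0, "rz": 0, "fingers": 1}])

```text
time_s: 25.25
tool_pos: [0.5154, -0.2468, 0.0696]
tool_rot: [-179.9, 0.1, -9.4]
force: [0.1, -0.6, -1.7]
grip_width: 0.0173
grasp_force: 49.9
```

drive_tool(moves=[{"x": 0, "y": 0, "z": 0.7, "rx": 0, "ry": 0, "rz": 0, "fingers": 1}, {"x": 0, "y": 0, "z": 1.2, "rx": 0, "ry": 0, "rz": 0, "fingers": 1}, {"x": 0, "y": 0, "z": 1.2, "rx": 0, "ry": 0, "rz": 0, "fingers": 1}])

```text
time_s: 25.62
tool_pos: [0.5155, -0.2468, 0.0694]
tool_rot: [-179.9, 0.1, -9.4]
force: [-4.0, 1.1, 5.9]
grip_width: 0.0175
grasp_force: 49.9
```

```bash
python3 - <<'E'
from h import *
o=sensors.get_obs();print(o['time_s'],o['tool_pos'],o['tool_rot'],o['force'],o['wrist_torque'])
E
```

```text
25.625 [ 0.5154769  -0.24682362  0.06941125] [-1.79948462e+02  9.52689463e-02 -9.37151414e+00] [-3.96373349  1.12959319  5.86849455] [0.33162204 0.49587903 0.01291449]
```

drive_tool(moves=[{"x": 0, "y": 0, "z": -0.7, "rx": 0, "ry": 0, "rz": 0, "fingers": 1}, {"x": 0, "y": 0, "z": -0.7, "rx": 0, "ry": 0, "rz": 0, "fingers": 1}, {"x": 0, "y": 0, "z": -0.7, "rx": 0, "ry": 0, "rz": 0, "fingers": -1}, {"x": 0, "y": 0, "z": -0.7, "rx": 0, "ry": 0, "rz": 0, "fingers": -1}, {"x": 0, "y": 0, "z": -0.7, "rx": 0, "ry": 0, "rz": 0, "fingers": -1}, {"x": 0, "y": 0, "z": -0.7, "rx": 0, "ry": 0, "rz": 0, "fingers": -1}, {"x": 0, "y": 0, "z": -0.7, "rx": 0, "ry": 0, "rz": 0, "fingers": -1}, {"x": 0, "y": 0, "z": -0.7, "rx": 0, "ry": 0, "rz": 0, "fingers": -1}, {"x": 0, "y": 0, "z": -0.7, "rx": 0, "ry": 0, "rz": 0, "fingers": -1}, {"x": 0, "y": 0, "z": -0.7, "rx": 0, "ry": 0, "rz": 0, "fingers": -1}], force=20)

```text
time_s: 26.88
tool_pos: [0.5153, -0.2467, 0.069]
tool_rot: [-179.9, 0.1, -9.4]
force: [0.3, -0.6, -0.7]
grip_width: 0.0851
grasp_force: 0.0
```

drive_tool(moves=[{"x": 0, "y": 0, "z": -15, "rx": 0, "ry": 0, "rz": 0, "fingers": -1}, {"x": 0, "y": 0, "z": -40, "rx": 0, "ry": 0, "rz": 0, "fingers": -1}, {"x": 0, "y": 0, "z": -80, "rx": 0, "ry": 0, "rz": 0, "fingers": -1}, {"x": 0, "y": 0, "z": -120, "rx": 0, "ry": 0, "rz": 0, "fingers": -1}, {"x": -30, "y": 0, "z": -150, "rx": 0, "ry": 0, "rz": 0, "fingers": -1}, {"x": -60, "y": 0, "z": -180, "rx": 0, "ry": 0, "rz": 0, "fingers": -1}, {"x": -60, "y": 0, "z": -180, "rx": 0, "ry": 0, "rz": 0, "fingers": -1}, {"x": -60, "y": 0, "z": -180, "rx": 0, "ry": 0, "rz": 0, "fingers": -1}])

```text
time_s: 27.88
tool_pos: [0.4568, -0.2371, 0.2494]
tool_rot: [-179.9, 0.1, -9.4]
force: [-0.4, 0.5, -0.0]
grip_width: 0.087
grasp_force: 0.0
```

```bash
python3 - <<'E'
from h import *
o=sensors.get_obs();print(o['time_s'],o['tool_pos'],o['force'],o['grip_width'])
fs=[]
for n,x,y,W,H in [('wrist',0,0,640,400),('scene',180,140,300,190)]:
    c=cam(n);save(c,n+'7.png');im=cv2.imread('pics/'+n+'7.png');fs.append(cv2.resize(im[y:y+H,x:x+W],(470,298),interpolation=cv2.INTER_CUBIC))
    m=mask(c,(0,150,90),(6,255,255));k,l,st,ce=cv2.connectedComponentsWithStats(m);print([ce[i].round(1).tolist() for i in range(1,k) if st[i,4]>25])
    m=mask(c,(8,150,120),(18,255,255));k,l,st,ce=cv2.connectedComponentsWithStats(m);print([(st[i].tolist(),ce[i].round(1).tolist()) for i in range(1,k) if st[i,4]>60])
cv2.imwrite('pics/c7.png',np.vstack(fs))
E
```

```text
27.875 [ 0.45676301 -0.23708914  0.24942201] [-0.39000089  0.53761518 -0.02267735] 0.08702565756668258
[[554.2, 229.8]]
[]
[[559.6, 11.2], [206.9, 166.7], [390.9, 210.7], [107.6, 265.4]]
[([552, 24, 9, 22, 115], [555.9, 34.3]), ([541, 84, 9, 24, 109], [545.1, 95.2]), ([252, 196, 11, 21, 96], [256.9, 205.2]), ([243, 198, 36, 56, 412], [260.9, 225.6])]
```

View pics/c7.png

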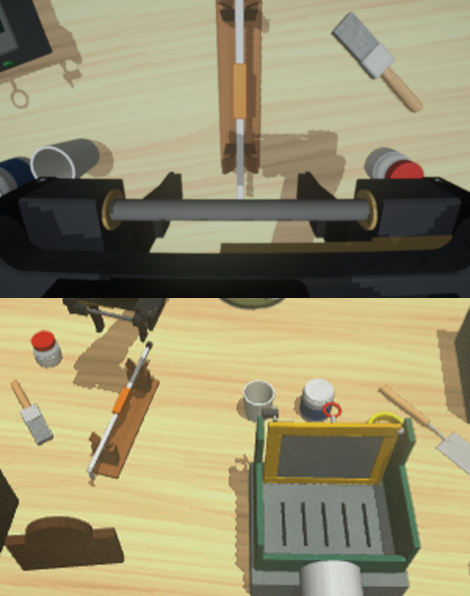

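The pole is back in its cradle: the sleeve in scene is at (256.9,205.2), against (256.9,205.6) originally. The flap is shut, with the ring at (390.9,210.7), and the bystanders look in place.

```bash
python3 -c "
from cell import workorder; print(workorder.sign_off())"
```

```text
the job is handed in; nothing more can be done
None
```

The flap is shut past its catch and was bedded at about 12–13 N for 1.5 s; the pole is unhooked and back in its cradle, and the job was handed in at about 28 s, with no verdict returned.

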